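# Set out the accents of a sign letter with a gap gauge

### The job

Set out the two loose accents above the top edge of the single E-shaped sign letter that lies right in front of the robot. Draw the bottom gap gauge out of the rack, leaving the rest to drop, and lay it flat and lengthwise along the middle of the letter's top edge first; then set the roof-shaped circumflex upright behind it, peak away from the letter and centred on it, so that the gauge fills the gap with only a few millimetres of play. Stand the leaf-shaped accent to the right of the circumflex, level with it and about 40 mm clear of it, thin end pointing straight down the letter, and stand the brass weight on the middle of the circumflex to hold it.

Things in the scene. Friction and masses are not known exactly. Their poses are not given: they have to be found in the camera images.
- letter_e: large channel letter shaped like a capital E, face up, green face and beige-gold sides, 227 (x) x 213 (y) x 49 mm high, taped down firmly to the table. Origin: middle of its underside. Its x axis points from its foot to its top (head), its y axis to the letter's left (the E's spine side). The straight top edge lies at x = +0.112 of this frame.
- rack: fixed gravity-fed rack: base 67 (x) x 70 (y) x 5 mm, on it a dark sheet-steel box 67 x 47 mm, open above, top at 41 mm. Origin: middle of its underside; -x is its front. Three plates lie in it, stacked. Two front corner lips (front face x = -0.0335, lower edge 22 mm up) hold back the upper two, so the bottom plate alone slides out level to -x; the others then drop 14 mm.
- gauge_centre (a point): the bottom gap gauge: plain aluminium plate 60 (x) x 40 (y) x 14 mm, 91 g, loose. It lies on the rack's 5 mm base and sticks 24 mm out of its front, that end in the air 5 mm above the table. This point is the plate's middle, half-way up; x runs along its length, at the start as the rack's x.
- gauge_top_centre (a point): the uppermost of the three equal plates in the rack; it stays in the rack. This point is its middle, half-way up (40 mm above the rack's underside at the start, 26 mm once the bottom plate is out).
- circumflex_mid (a point): circumflex: loose roof-shaped (chevron) accent, green face, beige-gold sides, 46 (x) x 95 (y) x 49 mm high, 57 g. This point is the middle of those extents, half-way up. x points to its peak (away from the letter when placed). At y = 0 the stroke spans x = -1 to +22 mm; the arms run back to x = -22 mm, left and right. Grasp across x at the middle, a finger in the notch.
- grave_mid (a point): leaf-shaped accent: loose teardrop piece, green face, beige-gold sides, 60 (x) x 38 (y) x 49 mm high, 38 g. This point is the middle of those extents, half-way up. x runs along it from the thin to the thick round end; it is widest 10 mm from the middle towards the thick end (grasp there, across y). Rightly placed, its x is parallel to the letter's.
- weight_mid (a point): brass hold-down weight with a knob on top: round, 42 mm across, 56 mm high, 0.48 kg, loose, standing upright. This point is on its axis, half-way up. It can be grasped round the 42 mm body, whose straight part reaches 27 mm up (above that it narrows).
Things that resemble listed ones, but are neither listed nor needed, are in the scene too. What is shaped like the part that bears grave_mid but red is not meant.

How it is judged (in metres and radians):
On the way, in this order (a step that is already met when the one before it is completed fails the run):
1. the gauge lies along the letter's top edge (x of gauge_centre in the frame of letter_e between 0.128 and 0.146 m and y of gauge_centre in the frame of letter_e between -0.015 and 0.015 m and height (world z) of gauge_centre below 0.012 m and angle between the x axis of gauge_centre and the y axis of letter_e, either way round below 0.2 rad), for 0.2 s.
2. then the circumflex stands behind the gauge (x of circumflex_mid in the frame of letter_e between 0.17 and 0.196 m and y of circumflex_mid in the frame of letter_e between -0.015 and 0.015 m and height (world z) of circumflex_mid below 0.03 m and angle between circumflex_mid's own z axis and vertical below 0.1 rad and angle between the x axis of circumflex_mid and the x axis of letter_e, either way round below 0.2 rad and horizontal distance between circumflex_mid and gauge_centre below 0.056 m), for 0.2 s.
At the end, for the whole second after the job is handed in: Gauge flat along the letter's top edge, gap 0-14 mm, centred to 15 mm; circumflex upright behind it, centred to 15 mm, centre 170-196 mm from the letter's; grave right of it by 92-120 mm, level to 15 mm; weight upright on it to 13 mm; turned as the letter to 0.2 rad; other gauges in the rack (all of step 1 and all of step 2 and x of grave_mid in the frame of circumflex_mid between -0.015 and 0.015 m and y of grave_mid in the frame of circumflex_mid between -0.12 and -0.092 m and y of circumflex_mid in the frame of grave_mid above 0.06 m and y of grave_mid in the frame of letter_e below -0.06 m and height (world z) of grave_mid below 0.03 m and angle between each of grave_mid, weight_mid's own z axis and vertical below 0.1 rad and angle between the x axis of grave_mid and the x axis of letter_e, either way round below 0.2 rad and horizontal distance between weight_mid and circumflex_mid below 0.013 m and height (world z) of weight_mid between 0.07 and 0.085 m and z of gauge_top_centre in the frame of rack between 0.02 and 0.032 m and horizontal distance between gauge_top_centre and rack below 0.01 m); the robot touches nothing.
It also fails if it takes over 128 s, if anything falls off the work surface, if the arm or the gripper's body presses on something with over 40 N, if the wrist force passes 120 N, or if a joint passes its speed limit or range.

### The arm

A 6-joint arm with a two-finger parallel gripper is mounted at the origin on a cart in front of the work surface, level with it; the furniture and walls round the work are solid. World frame = base frame: x ahead of the robot, y to its left, z up, the work surface at z = 0. Lengths are in mm, angles in rad, forces in N, time in s.
With the tool pointing down it reaches from about 275 to 725 mm from the base axis. Payload 15.9 kg.
Tool frame: the origin (TCP) lies at the very end of the fingers, on their centre line; the grasp point (between the pads) lies 19 mm behind it; z points along the fingers, y is the direction in which the jaws open and shut (so a half turn about z gives the same grasp; the last joint's range is limited). The gripper opens to 85 mm and grips with 20 to 120 N. Pads are 22 mm wide; open, the fingers measure 114 mm over their backs; the gripper's body (76 mm by 85 mm) begins 54 mm behind the grasp point. The pads swing forward as they close: fully open they stand 13 mm farther back than shut.
Start: joints at [1.26, 0.213, -0.034, 1.323, 0, 1.571], TCP at [152.904, 476.031, 205.106] pointing down, gripper open.
Joint ranges: [-2.98, 2.98], [-0.74, 1.72], [-1.14, 1.35], [-2.1, 2.04], [-1.57, 1.44], [-3.14, 3.14]. Speed limits (rad/s): [1.89, 1.89, 2.39, 2.57, 3.14, 3.14].

### API

Orientations are given as a unit quaternion [x, y, z, w].
In Python, from plant import sensors, camera, get_calibration, job gives the robot as it stands.
- The arm moves only by the tool carry_out, never from a script. Its argument "rows" is a list of rows, each a list of 7 numbers: the shift along the world's x, y, z in units of 400 mm (1.0 is 400 mm), then the turn, a rotation vector about the world's x, y, z in units of pi/2 rad (1.0 is pi/2 rad), then the opening, from 0 (shut) to 1 (fully open). A call has 1 to 5 rows; each row is the pose to reach, as a shift and turn from the pose measured when the call began; what a row does not reach only later rows make up. A row lasts 1/10 s, in which the tool goes at most 50 mm and 8.59 degrees, less where a joint would pass 70% of its speed; a pose out of reach is approached as far as the arm can. A call with a number of a shift or a turn outside -1 to 1 is refused whole. A call with a gripper value outside its range is refused whole. The fingers move at their own pace and stop on an object; the grip force is fixed at half the most. Time passes only in rows, so rows that repeat a pose let the fingers close. It gives the time, the measured TCP pose, the force and the opening at its end, in the units of the state.
- sensors.state(): the state, without advancing time (a new reading comes with each control period).
- camera(name): name is "scene" or "side" or "wrist"; returns the picture (400x640x3 uint8, red, green, blue); there is no depth.
- get_calibration(name): a dict with "mtx" (3x3 intrinsics, pixels), "R" (3x3) and "t" (3): a world point X has camera coordinates R X + t; the wrist camera has in their place "hand_eye" (4x4, takes a point from camera to tool coordinates, whose origin is the TCP and whose axes are the flange's). Camera axes: x right, y down, z forward; pixel columns grow to the right and rows downward; lengths in mm; the calibration is good to about 2 mm. A picture is of the moment at which its call begins: read the wrist's pose just before it. get_calibration takes no time and is no camera call.
- job.close_job(): hands the job in, once; it reports no verdict.
The state is a dict: "time": time; "qpos": joint angles; "joint_vel": joint speeds; "joint_efforts": joint torques, N m; "eef_pos": TCP position; "eef_rot": TCP orientation; "force": force on the tool from outside, world axes, zero at the start; "ft_torque": the same for the moment, N m; "width": finger opening in mm.
Only numpy, scipy, OpenCV 4.12 (cv2) and the standard library are available. Lean on these libraries where they do the work, as an engineer would, in place of code of your own. Each camera call takes 0.05 s, during which the arm holds its last target. There are 200 camera calls.

## Working session

There is one attempt and no reset: what is moved stays moved. The work goes in short steps, Python scripts to look and compute and a tool call to move; the robot and the scene stay as the last step left them, time stands still between calls to the robot, and variables do not carry over. Pictures are saved under pics/ and viewed, about 12 in all and at most 16, crops included, and the job is handed in when it is done.

Besides the shell and the picture viewer there is one more tool, called after "Call:" as a command line: name --pt "numbers of a row" for each row, then --argument value for the rest. carry_out: Moves the arm, as the interface text tells. Shifts and turns lie within -1 to 1; 1 stands for 400 mm of shift or pi/2 rad of turn. Its arguments: {"type":"object","properties":{"rows":{"type":"array","items":{"type":"array","items":{"type":"number","minimum":-1,"maximum":1}}}},"required":["rows"]}

```bash
ls; mkdir -p pics
cat > h.py <<'E'
import numpy as np, cv2
from plant import sensors, camera, get_calibration, job
from scipy.spatial.transform import Rotation as Ro
def cam(name):
    c=get_calibration(name); K=np.array(c["mtx"],float)
    if name=="wrist":
        s=sensors.state(); H=np.array(c["hand_eye"],float)
        T=np.eye(4); T[:3,:3]=Ro.from_quat(s["eef_rot"]).as_matrix(); T[:3,3]=s["eef_pos"]
        M=np.linalg.inv(T@H); return K,M[:3,:3],M[:3,3]
    return K,np.array(c["R"],float),np.array(c["t"],float).ravel()
def snap(name,fn):
    C=cam(name); im=np.array(camera(name))[:,:,::-1].copy(); cv2.imwrite("pics/"+fn+".png",im)
    np.savez("pics/"+fn+".npz",K=C[0],R=C[1],t=C[2]); return im
def load(fn):
    z=np.load("pics/"+fn+".npz"); return z["K"],z["R"],z["t"]
def back(C,uv,z):
    K,R,t=C; o=-R.T@t; d=(R.T@np.linalg.inv(K)@np.c_[np.atleast_2d(uv),np.ones(len(np.atleast_2d(uv)))].T).T
    return o+d*((z-o[2])/d[:,2])[:,None]
def proj(C,X):
    K,R,t=C; p=(np.atleast_2d(X)@R.T+t)@K.T; return p[:,:2]/p[:,2:]
def st():
    s=sensors.state(); print("t",s["time"],"p",np.round(s["eef_pos"],1),"rot",np.round(Ro.from_quat(s["eef_rot"]).as_matrix()[:,1],3),"F",np.round(s["force"],1),"w",round(float(s["width"]),1)); return s
E
python3 - <<'E'
from h import *
st()
a=snap("scene","s0");b=snap("side","d0");snap("wrist","w0")
for n in("scene","side"):
    K,R,t=cam(n);print(n,-R.T@t, R[2],K[0,0])
print(get_calibration("wrist")["hand_eye"])
E
```

```text
pics
t 0.0 p [152.8 475.7 204.6] rot [ 0.306  0.952 -0.001] F [ 1.1  0.1 -0.7] w 85.4
scene [-412.57002435 -837.65698225  852.6173251 ] [ 0.64370557  0.51605155 -0.5650964 ] 399.7918530821347
side [ 323.86276275 1350.62654646  805.7514744 ] [ 0.11423682 -0.88488894 -0.4515767 ] 474.29321076230207
[[-2.26703781e-04 -9.60059445e-01 -2.79796017e-01  7.20094120e+01]
 [ 9.99999884e-01 -9.85071442e-05 -4.72240605e-04  7.93021531e-01]
 [ 4.25817147e-04 -2.79796092e-01  9.60059355e-01 -1.67241318e+02]
 [ 0.00000000e+00  0.00000000e+00  0.00000000e+00  1.00000000e+00]]
```

View pics/s0.png

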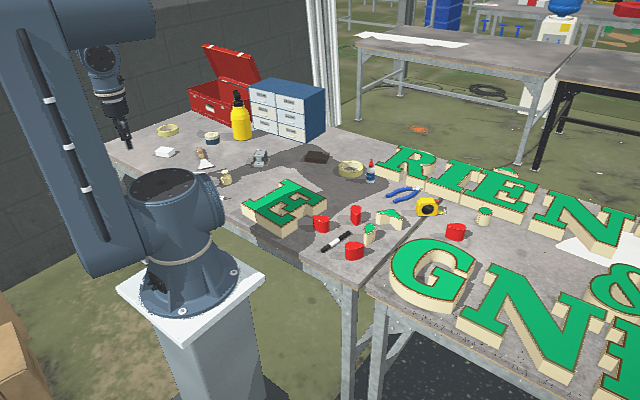

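View pics/d0.png

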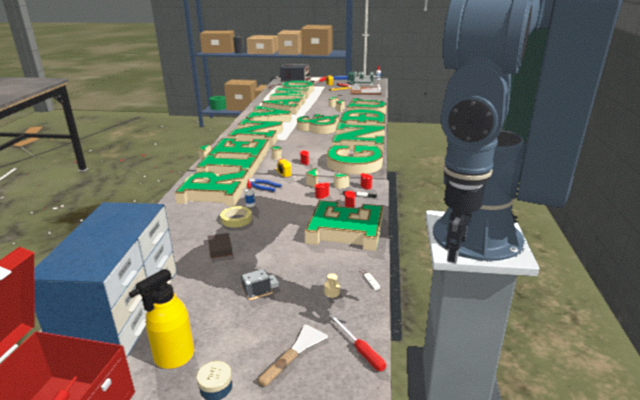

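Scene: the E is at about (285,207), the rack at (260,158), the brass weight at (225,177), the circumflex at (388,219) and green small pieces at (370,233) and (484,215). Red decoys surround these. I'll enlarge crops next.

Run:
```python
from h import *
a=cv2.imread("pics/s0.png");b=cv2.imread("pics/d0.png")
A=cv2.resize(a[140:275,200:500],None,fx=2.6,fy=2.6,interpolation=cv2.INTER_CUBIC)[:,:780]
B=cv2.resize(b[140:305,200:400],None,fx=1.5,fy=1.5,interpolation=cv2.INTER_CUBIC)
B2=cv2.resize(b[135:250,255:395],None,fx=2.15,fy=2.15,interpolation=cv2.INTER_CUBIC)
H=np.zeros((600,780,3),np.uint8);H[:A.shape[0]]=A;h=600-A.shape[0]
B=B[:h];B2=B2[:h]
H[A.shape[0]:A.shape[0]+B.shape[0],:B.shape[1]]=B;H[A.shape[0]:A.shape[0]+B2.shape[0],310:310+B2.shape[1]]=B2
cv2.imwrite("pics/c0.png",H);print(A.shape,B.shape,B2.shape)
S=cam("scene");D=cam("side")
for n,p,z in[("E",(285,205),49),("circ",(388,217),49),("grave",(370,228),49),("g2",(484,210),49),("rack",(260,155),41),("wt",(225,178),28)]:print(n,back(S,p,z).round())
for n,p,z in[("E",(350,220),49),("circ",(342,178),49),("grave",(312,172),49),("rack",(260,278),41),("wt",(332,287),28)]:print(n,back(D,p,z).round())
```

```text
(351, 780, 3) (248, 300, 3) (247, 301, 3)
E [[403. -15.  49.]]
circ [[ 555. -341.   49.]]
grave [[ 470. -324.   49.]]
g2 [[ 781. -582.   49.]]
rack [[628. 336.  41.]]
wt [[422. 329.  28.]]
E [[405.  25.  49.]]
circ [[ 459. -294.   49.]]
grave [[ 581. -339.   49.]]
rack [[623. 348.  41.]]
wt [[429. 349.  28.]]
```

View pics/c0.png

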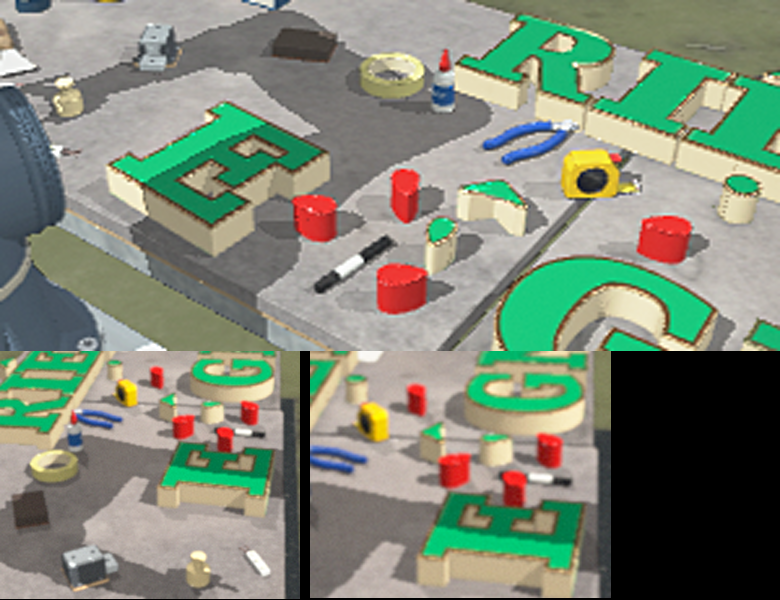

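E centre at about (404,0), rack (625,342), weight (425,335), circumflex about (565,-340), grave about (465,-310). The candidates for the leaf are the green one at scene (370,230), the round green-topped pieces at (484,212) and the red ones. The green leaf fits, to be confirmed from the wrist. I'll go high over the middle to see everything from above.

Call:
carry_out --pt "0.05 -0.12 0.12 0 0 0.04 1" --pt "0.1 -0.22 0.22 0 0 0.08 1" --pt "0.15 -0.32 0.32 0 0 0.12 1" --pt "0.2 -0.42 0.42 0 0 0.16 1" --pt "0.25 -0.52 0.5 0 0 0.2 1"

```text
time: 0.65
eef_pos: [233.6, 305.1, 371.5]
eef_rot: [-0.003, 1.0, -0.0, 0.0]
force: [1.5, 0.0, -0.1]
width: 85.1
```

Call:
carry_out --pt "0.05 -0.11 0.03 0 0 0 1" --pt "0.1 -0.22 0.06 0 0 0 1" --pt "0.15 -0.33 0.1 0 0 0 1" --pt "0.2 -0.44 0.1 0 0 0 1" --pt "0.24 -0.55 0.12 0 0 0 1"

```text
time: 1.15
eef_pos: [327.3, 91.3, 418.2]
eef_rot: [-0.003, 1.0, -0.0, 0.0]
force: [0.9, 0.5, -0.9]
width: 85.2
```

Call:
carry_out --pt "0 0 0 0 0 0 1" --pt "0 0 0 0 0 0 1" --pt "0 0 0 0 0 0 1"

```text
time: 1.45
eef_pos: [327.1, 91.9, 418.0]
eef_rot: [-0.004, 1.0, -0.0, -0.0]
force: [0.8, -0.4, 0.1]
width: 85.2
```

Run:
```python
from h import *
st();snap("wrist","w1");K,R,t=load("w1");print(K,-R.T@t)
```

```text
t 1.45 p [327.1  91.9 418. ] rot [-0.007  1.    -0.   ] F [ 0.8 -0.4  0.1] w 85.2
[[288.58085258   0.         316.73747837]
 [  0.         288.58085258 198.32022471]
 [  0.           0.           1.        ]] [255.39233145  92.44598703 585.29698452]
```

View pics/w1.png

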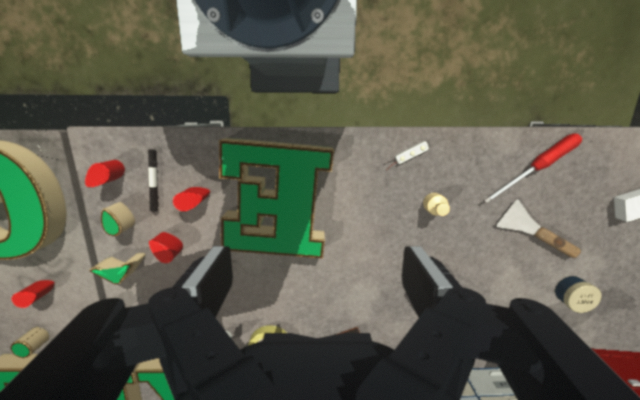

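The wrist view (image right = +y, down = +x) shows the E at (275,200) with its spine towards +y. Its head is therefore the far (+x) edge at row ~250. The leaf is at (115,218), the circumflex at (117,268), the weight at (436,205); the rack is hidden by the fingers. Next I fit the E by colour and back-project.

```bash
cat >> h.py <<'E'
def green(im):
    h=cv2.cvtColor(im,cv2.COLOR_BGR2HSV); return cv2.inRange(h,(60,120,40),(90,255,255))
def blobs(im,C,z,mn=40):
    n,l,s,c=cv2.connectedComponentsWithStats(green(im)); out=[]
    for i in range(1,n):
        if s[i,4]>mn:
            cs=max(cv2.findContours((l==i).astype(np.uint8),0,cv2.CHAIN_APPROX_NONE)[0],key=len)[:,0,:].astype(float)
            P=back(C,cs,z)[:,:2].astype(np.float32); out.append((c[i],s[i,4],P,cv2.minAreaRect(P)))
    return out
E
python3 - <<'E'
from h import *
im=cv2.imread("pics/w1.png");C=load("w1")
for c,a,P,r in blobs(im,C,49):print(c.round(),a,[np.round(x,2) for x in r],P.min(0),P.max(0))
im=cv2.imread("pics/s0.png");C=load("s0");print("scene")
for c,a,P,r in blobs(im,C,49,25):
  if c[0]<500 and c[1]>140:print(c.round(),a,[np.round(x,2) for x in r],P.min(0),P.max(0))
print("wt base",back(load("w1"),[(436,205)],28),"leaf",back(load("w1"),[(115,218)],49))
E
```

```text
[275. 198.] 7108 [array([420.37,   9.25]), array([198.99, 211.48]), np.float64(85.45)] [308.78372 -94.34662] [532.7475  115.55757]
[ 20. 210.] 2950 [array([ 446.66, -486.78]), array([ 81.87, 218.78]), np.float64(73.33)] [ 330.128  -557.3764] [ 539.7178  -445.78705]
[109. 224.] 243 [array([ 465.65, -318.03]), array([47.05, 27.85]), np.float64(2.7)] [ 442.46027 -332.05652] [ 489.0992  -303.49585]
[112. 273.] 318 [array([ 581.9 , -334.07]), array([35.52, 78.27]), np.float64(10.01)] [ 558.5061  -375.36874] [ 598.9253  -298.04587]
[ 20. 350.] 167 [array([ 777.77, -582.94]), array([33.75, 36.62]), np.float64(0.43)] [ 760.8453 -601.2527] [ 794.6673 -564.6312]
[  6. 378.] 197 [array([ 859.97, -645.12]), array([30.32, 83.27]), np.float64(43.18)] [ 841.3629  -665.10443] [ 899.515  -605.4775]
[158. 384.] 511 [array([ 882.03, -288.19]), array([90.89, 64.79]), np.float64(9.97)] [ 841.7152  -325.98492] [ 921.6331 -249.4078]
[121. 396.] 58 [array([ 908.33, -380.22]), array([28.22, 21.21]), np.float64(0.44)] [ 894.14545 -390.7167 ] [ 922.5161 -369.5761]
scene
[409. 161.] 735 [array([ 946.29, -221.17
[... 292 characters left out ...]
]), np.float64(85.05)] [308.87408 -96.3863 ] [535.0858  115.74739]
[485. 210.] 55 [array([ 779.74, -585.6 ]), array([28.85, 35.07]), np.float64(36.15)] [ 761.64154 -602.01746] [ 797.922   -569.10864]
[390. 213.] 87 [array([ 583.85, -335.55]), array([34.75, 76.83]), np.float64(8.03)] [ 561.5963  -375.80103] [ 601.65314 -299.1997 ]
[369. 228.] 62 [array([ 467.86, -321.61]), array([42.97, 25.67]), np.float64(31.91)] [ 444.724   -332.44983] [ 491.16553 -305.30493]
[429. 268.] 2312 [array([ 429.12, -550.22]), array([228.29, 201.2 ]), np.float64(2.06)] [ 315.3481 -653.3166] [ 543.38745 -448.92862]
wt base [[429.99490583 334.74743827  28.        ]] leaf [[ 454.85574602 -305.08949455   49.        ]]
```

The E sits at about (421,8) with x yaw −0.08 rad. Scene and wrist agree on it, and put the circumflex at (583,-335) and the leaf at (467,-320). Now I take a close look at the rack.

Call:
carry_out --pt "0.06 0.06 -0.04 0 0 0 1" --pt "0.12 0.12 -0.08 0 0 0 1" --pt "0.17 0.18 -0.12 0 0 0 1" --pt "0.23 0.24 -0.17 0 0 0 1" --pt "0.29 0.3 -0.21 0 0 0 1"

```text
time: 2.0
eef_pos: [442.7, 215.0, 332.9]
eef_rot: [-0.006, 1.0, -0.0, -0.0]
force: [-0.7, -0.4, 0.3]
width: 85.6
```

Call:
carry_out --pt "0.08 0.08 -0.06 0 0 0 1" --pt "0.16 0.16 -0.12 0 0 0 1" --pt "0.24 0.24 -0.18 0 0 0 1" --pt "0.29 0.3 -0.21 0 0 0 1" --pt "0.29 0.3 -0.21 0 0 0 1"

```text
time: 2.5
eef_pos: [557.9, 339.1, 242.9]
eef_rot: [-0.008, 1.0, -0.002, -0.004]
force: [-0.3, 0.6, -1.6]
width: 85.2
```

Run:
```python
from h import *
st();im=snap("wrist","w2");cv2.imwrite("pics/w2b.png",cv2.resize(im[60:340,150:490],None,fx=2,fy=2,interpolation=cv2.INTER_CUBIC))
```

```text
t 2.5 p [557.9 339.1 242.9] rot [-0.016  1.    -0.004] F [-0.3  0.6 -1.6] w 85.2
```

View pics/w2b.png

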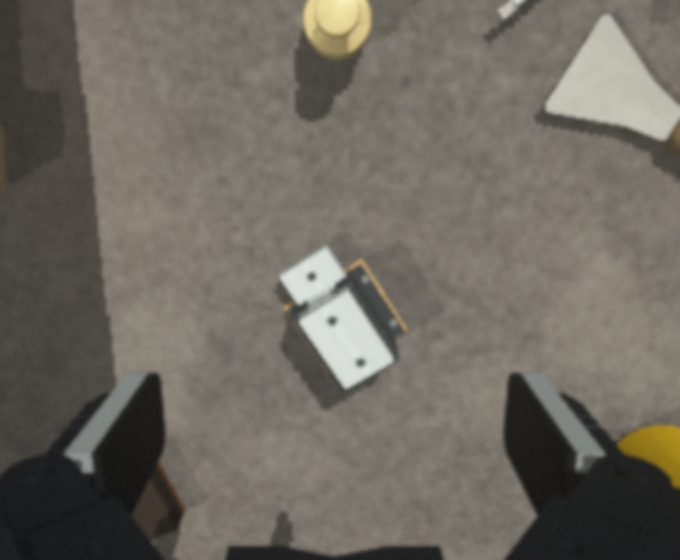

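The rack lies at crop (345,320). The bottom plate's front edge runs from (280,278) to (326,247), and the top plate's corners are (300,320), (350,290), (395,357), (347,390). The weight is at crop (337,22).

Run:
```python
from h import *
C=load("w2");f=lambda p:np.array(p,float)/2+[150,60]
a=back(C,f([(280,278),(326,247)]),19);print("front edge",a.round(1),np.linalg.norm(a[0]-a[1]))
b=back(C,f([(300,320),(350,290),(395,357),(347,390)]),47);print(b.round(1),b.mean(0))
for i in range(4):
  d=b[(i+1)%4]-b[i];print(np.linalg.norm(d).round(1),np.degrees(np.arctan2(d[1],d[0])).round(1))
d=a[1]-a[0];print("ang front",np.degrees(np.arctan2(d[1],d[0])))
print("wt top knob",back(C,f([(337,15)]),56))
```

```text
front edge [[600.1 302.   19. ]
 [577.1 334.2  19. ]] 39.55358720965707
[[621.1 317.9  47. ]
 [599.5 350.8  47. ]
 [646.7 382.6  47. ]
 [672.1 350.5  47. ]] [634.83258572 350.42890755  47.        ]
39.4 123.2
56.9 33.9
40.9 -51.8
60.5 -147.4
ang front 125.51015999328791
wt top knob [[434.0496962  339.29703263  56.        ]]
```

Rack yaw ≈34.5°, centre ≈(635,350), and the geometry agrees (front edge 56.4 mm from centre against 57.5). The pads go to (596.4,323.5) with the jaws along 124.5°. I turn and hover, then check.

Call:
carry_out --pt "0.03 -0.01 -0.1 0 0 0.09 1" --pt "0.06 -0.03 -0.2 0 0 0.18 1" --pt "0.096 -0.039 -0.3 0 0 0.27 1" --pt "0.096 -0.039 -0.4 0 0 0.36 1" --pt "0.096 -0.039 -0.457 0 0 0.373 1"

```text
time: 3.05
eef_pos: [593.8, 322.3, 60.4]
eef_rot: [-0.299, 0.954, -0.002, -0.003]
force: [0.3, 0.0, 0.3]
width: 85.6
```

Call:
carry_out --pt "0 0 0 0 0 0 1" --pt "0 0 0 0 0 0 1"

```text
time: 3.25
eef_pos: [593.1, 323.0, 61.8]
eef_rot: [-0.3, 0.954, -0.002, -0.003]
force: [-0.3, 0.2, 0.3]
width: 85.4
```

```bash
cat >> h.py <<'E'
def mark(im,C,X,s=1,col=(255,0,255)):
    for p in proj(C,X): cv2.circle(im,tuple(int(round(v)) for v in p),2,col,-1)
E
python3 - <<'E'
from h import *
st();im=snap("wrist","w3");C=load("w3")
mark(im,C,[(600.1,302,19),(577.1,334.2,19),(635,350.4,47),(596.4,323.5,19)])
cv2.imwrite("pics/w3b.png",im)
E
```

```text
t 3.25 p [593.1 323.   61.8] rot [-0.572  0.82  -0.003] F [-0.3  0.2  0.3] w 85.4
```

View pics/w3b.png

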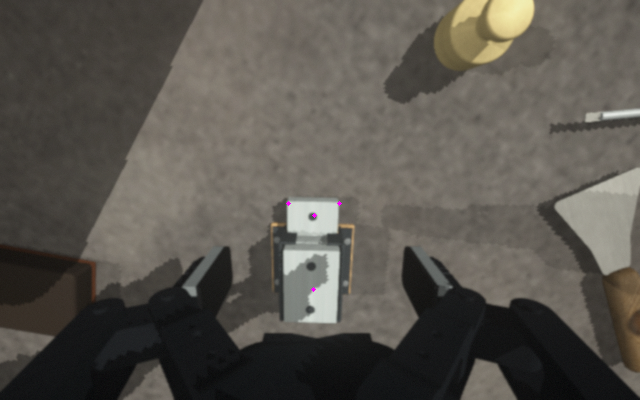

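The alignment is right. The front edge sits at row 199, about 3 mm farther out than predicted, so I shift a little, go down, and close.

Call:
carry_out --pt "0.001 -0.004 -0.06 0 0 0 1" --pt "0.001 -0.004 -0.11 0 0 0 1" --pt "0.001 -0.004 -0.146 0 0 0 1" --pt "0.001 -0.004 -0.147 0 0 0 1" --pt "0.001 -0.004 -0.147 0 0 0 0.6"

```text
time: 3.8
eef_pos: [594.8, 322.0, 5.0]
eef_rot: [-0.299, 0.954, -0.002, -0.001]
force: [0.9, -0.0, 1.3]
width: 73.4
```

Call:
carry_out --pt "0 0 0 0 0 0 0" --pt "0 0 0 0 0 0 0" --pt "0 0 0 0 0 0 0" --pt "0 0 0 0 0 0 0" --pt "0 0 0 0 0 0 0"

```text
time: 4.3
eef_pos: [594.9, 322.0, 5.2]
eef_rot: [-0.299, 0.954, -0.002, -0.001]
force: [-0.2, -0.3, 0.4]
width: -0.0
```

Call:
carry_out --pt "0 0 0 0 0 0 0" --pt "0 0 0 0 0 0 0" --pt "0 0 0 0 0 0 0"

```text
time: 4.6
eef_pos: [594.9, 322.0, 5.1]
eef_rot: [-0.299, 0.954, -0.002, -0.001]
force: [-0.2, -0.7, 0.3]
width: 0.6
```

The jaws shut to 0, so the grasp missed. I'll look.

Run:
```python
from h import *
im=snap("wrist","w4");s=snap("side","d4");c=snap("scene","s4")
o=np.zeros((560,800,3),np.uint8);o[:250,:400]=cv2.resize(im,(400,250))
o[:,400:]=cv2.resize(s[200:340,210:310],(400,560),interpolation=cv2.INTER_CUBIC)
o[250:550,:400]=cv2.resize(c[120:210,200:320],(400,300),interpolation=cv2.INTER_CUBIC)
cv2.imwrite("pics/c4.png",o)
```

```text
(no output)
```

View pics/c4.png

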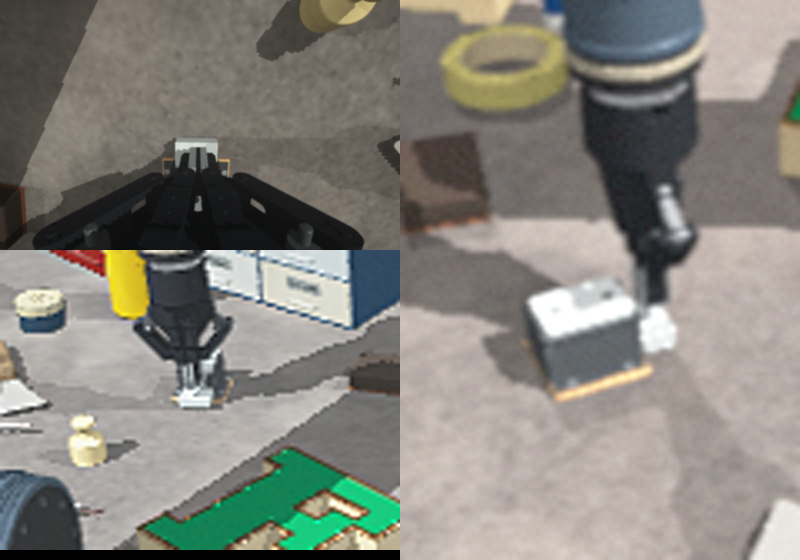

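Run:
```python
from h import *
C=load("w4");s=st();print(s["qpos"],s["ft_torque"])
for z in(5,12,19,30):print(z,back(C,[(281,222),(314,221),(346,221)],z).round(1).tolist())
print("tcp px",proj(C,[s["eef_pos"]]),proj(load("d4"),[s["eef_pos"]]),proj(load("s4"),[s["eef_pos"]]))
im=cv2.imread("pics/w4.png")
d=cv2.imread("pics/d4.png");mark(d,load("d4"),[s["eef_pos"]])
o=np.zeros((600,800,3),np.uint8);o[:,:480]=cv2.resize(im[190:310,266:362],(480,600),interpolation=cv2.INTER_CUBIC);o[:320,480:]=cv2.resize(d[250:300,240:290],(320,320),interpolation=cv2.INTER_NEAREST)
cv2.imwrite("pics/c5.png",o)
```

```text
t 4.75 p [594.8 322.1   5.1] rot [-0.571  0.821 -0.003] F [ 0.6 -0.1  0.2] w 0.2
[ 0.49802653  0.67440196  0.15780665  1.05745703 -0.00355165 -0.11028608] [0.0075491  0.05429269 0.03842817]
5 [[601.1, 300.8, 5.0], [588.9, 317.2, 5.0], [577.6, 333.4, 5.0]]
12 [[598.4, 300.0, 12.0], [586.7, 315.7, 12.0], [575.8, 331.3, 12.0]]
19 [[595.7, 299.3, 19.0], [584.5, 314.3, 19.0], [574.1, 329.2, 19.0]]
30 [[591.4, 298.1, 30.0], [581.0, 312.1, 30.0], [571.4, 325.9, 30.0]]
tcp px [[315.00625761 232.61209793]] [[273.05248752 283.53512135]] [[257.71547792 166.23413717]]
```

View pics/c5.png

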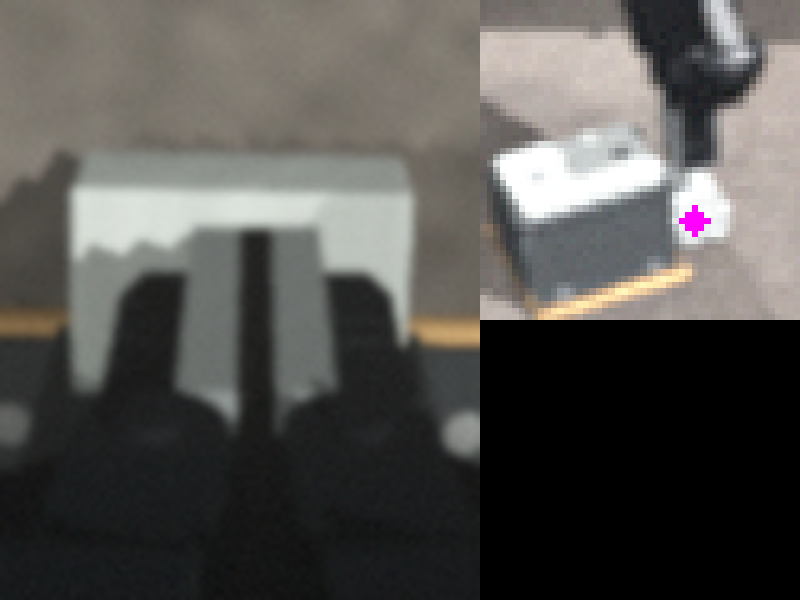

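The plate hasn't moved. The closed fingers are hovering just above it, so the real tips stand higher than the reported TCP, about 15 mm up. I'll lift, open partway, shift 2 mm sideways and go down while watching the force.

Call:
carry_out --pt "0 0 0.08 0 0 0 0.7" --pt "0.003 -0.004 0.1 0 0 0 0.7" --pt "0.003 -0.004 0.1 0 0 0 0.7" --pt "0.003 -0.004 0.1 0 0 0 0.7" --pt "0.003 -0.004 0.1 0 0 0 0.7"

```text
time: 5.25
eef_pos: [595.5, 320.1, 44.0]
eef_rot: [-0.299, 0.954, -0.002, -0.002]
force: [1.3, -0.8, -0.5]
width: 59.7
```

Call:
carry_out --pt "0 0 -0.05 0 0 0 0.7" --pt "0 0 -0.1 0 0 0 0.7" --pt "0 0 -0.1 0 0 0 0.7"

```text
time: 5.55
eef_pos: [593.2, 319.0, 0.5]
eef_rot: [-0.299, 0.954, -0.003, -0.005]
force: [0.2, 0.6, -0.8]
width: 60.0
```

Call:
carry_out --pt "0 0 -0.006 0 0 0 0.7" --pt "0 0 -0.012 0 0 0 0.7"

```text
time: 5.75
eef_pos: [593.2, 319.0, -4.2]
eef_rot: [-0.299, 0.954, -0.003, -0.005]
force: [-0.5, 1.0, -0.4]
width: 59.6
```

Call:
carry_out --pt "0 0 -0.008 0 0 0 0.7" --pt "0 0 -0.01 0 0 0 0.7"

```text
time: 5.95
eef_pos: [593.4, 319.1, -8.1]
eef_rot: [-0.3, 0.954, -0.003, -0.005]
force: [0.9, -1.2, 0.2]
width: 59.8
```

Run:
```python
from h import *
s=st();d=snap("side","d6");mark(d,load("d6"),[s["eef_pos"]])
w=snap("wrist","w6");c=snap("scene","s6");mark(c,load("s6"),[s["eef_pos"]])
o=np.zeros((560,800,3),np.uint8);o[:,:400]=cv2.resize(d[240:310,235:285],(400,560),interpolation=cv2.INTER_CUBIC);o[:200,400:]=cv2.resize(w[150:310,160:480],(400,200));o[200:560,400:]=cv2.resize(c[140:185,235:285],(400,360),interpolation=cv2.INTER_CUBIC)
cv2.imwrite("pics/c6.png",o)
```

```text
t 5.95 p [593.4 319.1  -8.1] rot [-0.572  0.821 -0.002] F [ 0.9 -1.2  0.2] w 59.8
```

View pics/c6.png

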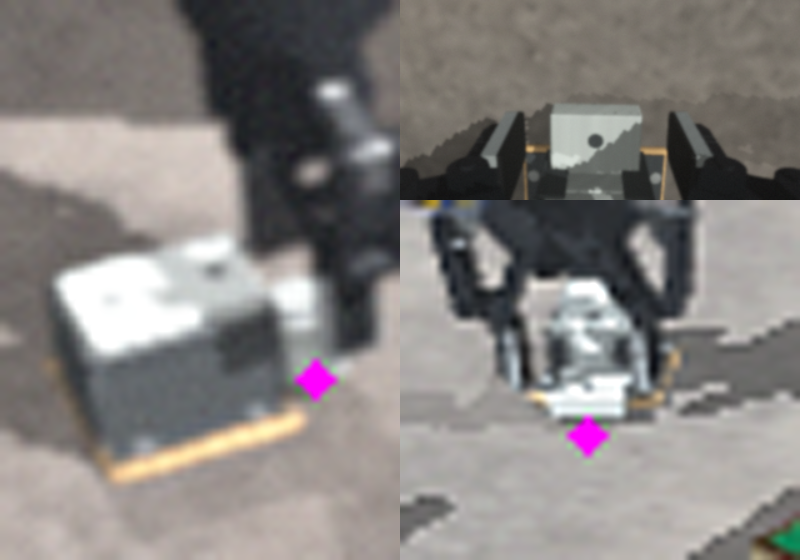

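The fingers straddle the plate with their tips about half-way up its sides. I close here.

Call:
carry_out --pt "0 0 -0.003 0 0 0 0.4" --pt "0 0 -0.003 0 0 0 0" --pt "0 0 -0.003 0 0 0 0" --pt "0 0 -0.003 0 0 0 0" --pt "0 0 -0.003 0 0 0 0"

```text
time: 6.6
eef_pos: [592.3, 320.8, -8.5]
eef_rot: [-0.3, 0.954, -0.002, -0.005]
force: [-4.3, 3.4, 7.8]
width: -0.0
```

Run:
```python
from h import *
s=st();d=snap("side","d7");w=snap("wrist","w7");c=snap("scene","s7")
o=np.zeros((560,800,3),np.uint8);o[:,:400]=cv2.resize(d[240:310,235:285],(400,560),interpolation=cv2.INTER_CUBIC);o[:250,400:]=cv2.resize(w[190:290,240:400],(400,250));o[250:560,400:]=cv2.resize(c[140:179,235:285],(400,310),interpolation=cv2.INTER_CUBIC)
cv2.imwrite("pics/c7.png",o)
```

```text
t 6.6 p [592.3 320.8  -8.5] rot [-0.573  0.819 -0.   ] F [-4.3  3.4  7.8] w -0.0
```

View pics/c7.png

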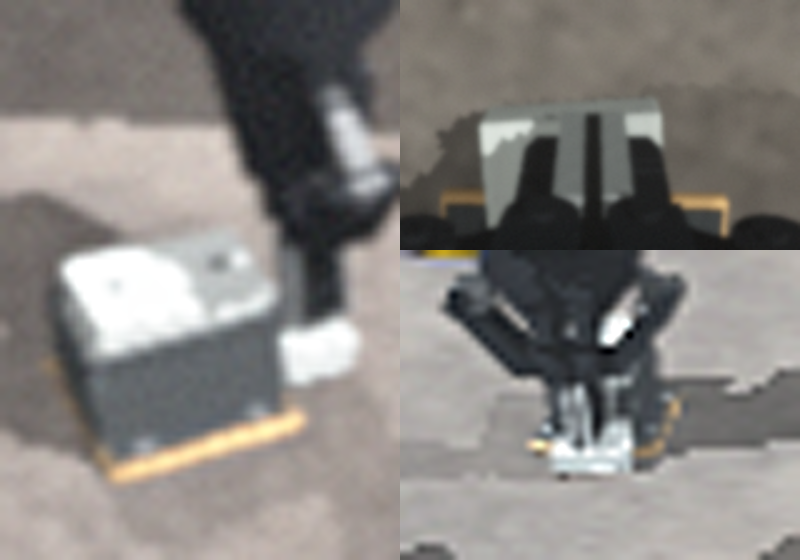

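Again the fingers rode over the top and the plate is slightly twisted. The tips are really about 25 mm above the reported TCP. I lift, open, recentre and find the table by touch, watching the force.

Call:
carry_out --pt "0 0 0.07 0 0 0 0.1" --pt "0.006 -0.009 0.09 0 0 0 0.75" --pt "0.006 -0.009 0.09 0 0 0 0.75" --pt "0.006 -0.009 0.09 0 0 0 0.75" --pt "0.006 -0.009 0.09 0 0 0 0.75"

```text
time: 7.25
eef_pos: [595.0, 316.2, 26.5]
eef_rot: [-0.3, 0.954, -0.002, -0.005]
force: [-0.4, -0.8, -0.7]
width: 63.6
```

Call:
carry_out --pt "0 0 -0.05 0 0 0 0.75" --pt "0 0 -0.09 0 0 0 0.75" --pt "0 0 -0.09 0 0 0 0.75"

```text
time: 7.55
eef_pos: [593.0, 315.2, -12.6]
eef_rot: [-0.3, 0.954, -0.003, -0.007]
force: [-1.2, 0.2, -0.1]
width: 63.8
```

Call:
carry_out --pt "0 0 -0.01 0 0 0 0.75" --pt "0 0 -0.01 0 0 0 0.75"

```text
time: 7.75
eef_pos: [592.6, 315.1, -17.1]
eef_rot: [-0.3, 0.954, -0.003, -0.008]
force: [-1.2, 0.2, 0.1]
width: 63.9
```

Run:
```python
from h import *
s=st();w=snap("wrist","w8")
K,R,t=load("w8")
# finger tip inner corners visible? print for height test
o=cv2.resize(w[170:330,180:460],(700,400),interpolation=cv2.INTER_CUBIC);cv2.imwrite("pics/c8.png",o)
```

```text
t 7.75 p [592.6 315.1 -17.1] rot [-0.572  0.82  -0.   ] F [-1.2  0.2  0.1] w 63.9
```

View pics/c8.png

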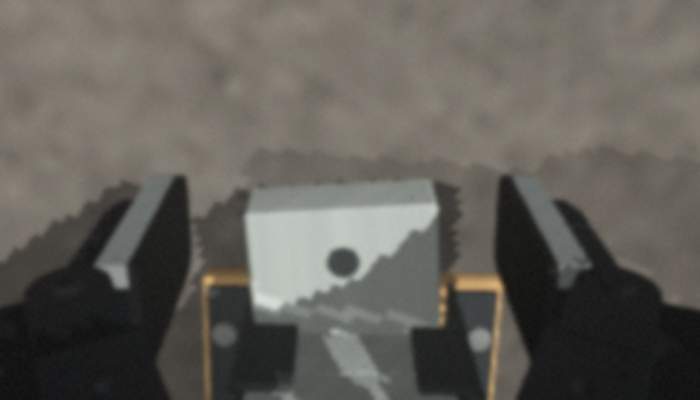

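Call:
carry_out --pt "0 0 -0.006 0 0 0 0.75" --pt "0 0 -0.008 0 0 0 0.75"

```text
time: 8.0
eef_pos: [593.2, 315.4, -19.5]
eef_rot: [-0.3, 0.954, -0.002, -0.007]
force: [-0.8, 0.9, -0.1]
width: 64.4
```

Call:
carry_out --pt "0 0 -0.006 0 0 0 0.75" --pt "0 0 -0.008 0 0 0 0.75"

```text
time: 8.2
eef_pos: [593.2, 315.3, -22.8]
eef_rot: [-0.3, 0.954, -0.002, -0.007]
force: [-0.6, -0.2, -0.6]
width: 63.9
```

From the finger spacing in the image (63.9 mm over 124 px), the tips are about 34 mm behind the reported TCP at this opening, about 25 mm more than stated. I allow for that, go down another 4 mm and close.

Call:
carry_out --pt "0 0 -0.008 0 0 0 0.75" --pt "0 0 -0.011 0 0 0 0.75"

```text
time: 8.4
eef_pos: [593.0, 315.3, -27.6]
eef_rot: [-0.3, 0.954, -0.003, -0.007]
force: [-0.7, 0.0, -0.4]
width: 63.9
```

Call:
carry_out --pt "0 0 0 0 0 0 0.5" --pt "0 0 0 0 0 0 0.3" --pt "0 0 0 0 0 0 0.3" --pt "0 0 0 0 0 0 0.3" --pt "0 0 0 0 0 0 0.3"

```text
time: 8.9
eef_pos: [593.1, 315.3, -27.3]
eef_rot: [-0.3, 0.954, -0.002, -0.007]
force: [-2.1, -0.4, 5.4]
width: 38.9
```

Gripped at 38.9 mm. I pull it straight out along the rack's −x.

Call:
carry_out --pt "-0.01 -0.007 0.001 0 0 0 0.2" --pt "-0.03 -0.021 0.002 0 0 0 0.2" --pt "-0.05 -0.034 0.002 0 0 0 0.2" --pt "-0.07 -0.048 0.002 0 0 0 0.2" --pt "-0.09 -0.062 0.002 0 0 0 0.2"

```text
time: 9.4
eef_pos: [556.4, 290.0, -26.8]
eef_rot: [-0.3, 0.954, -0.003, -0.008]
force: [0.1, -0.1, -0.8]
width: 38.6
```

Call:
carry_out --pt "-0.02 -0.014 0 0 0 0 0.2" --pt "-0.04 -0.028 0 0 0 0 0.2" --pt "-0.08 -0.055 0 0 0 0 0.2" --pt "-0.1 -0.07 0 0 0 0 0.2" --pt "-0.1 -0.07 0 0 0 0 0.2"

```text
time: 9.9
eef_pos: [515.0, 261.2, -26.9]
eef_rot: [-0.3, 0.954, -0.003, -0.008]
force: [-0.1, 0.3, -0.6]
width: 38.3
```

Run:
```python
from h import *
s=st();w=snap("wrist","w9");d=snap("side","d9")
o=np.zeros((560,800,3),np.uint8);o[:,:300]=cv2.resize(d[230:314,240:285],(300,560),interpolation=cv2.INTER_CUBIC);o[:400,300:]=cv2.resize(w[150:350,190:440],(500,400))
cv2.imwrite("pics/c9.png",o)
```

```text
t 9.9 p [515.  261.2 -26.9] rot [-0.572  0.82  -0.   ] F [-0.1  0.3 -0.6] w 38.3
```

View pics/c9.png

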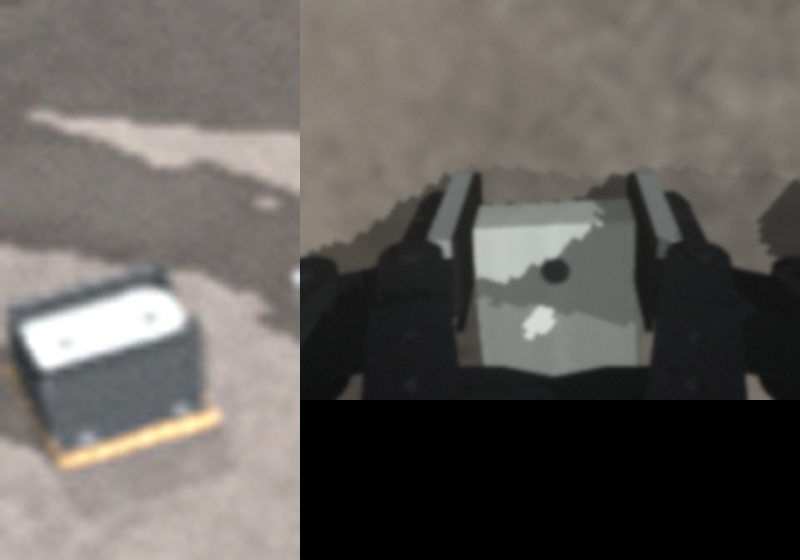

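The gauge is drawn out and in the grip, and the other two plates have dropped into the rack. Now I find the gauge relative to the tool and work out the next moves.

```bash
cat >> h.py <<'E'
LO=np.array([421,8.2]);LY=np.radians(-4.75)
def L(x,y): c,s=np.cos(LY),np.sin(LY); return LO+np.array([c*x-s*y,s*x+c*y])
def toL(p): c,s=np.cos(LY),np.sin(LY); d=np.asarray(p)[...,:2]-LO; return np.stack([c*d[...,0]+s*d[...,1],-s*d[...,0]+c*d[...,1]],-1)
E
python3 - <<'E'
from h import *
C=load("w9");a=back(C,[(277.5,262),(356,262)],20);print(a,np.linalg.norm(a[0]-a[1]))
u=np.array([np.cos(.602),np.sin(.602)]);m=a.mean(0)[:2];print("front mid rel tcp along u,v",(m-[515,261.2])@u,(m-[515,261.2])@[-u[1],u[0]])
print(L(165,0),L(136,0),L(206,0),L(167,0))
E
```

```text
[[521.25486843 244.61854514  20.        ]
 [500.40516149 274.53132945  20.        ]] 36.46210285862966
front mid rel tcp along u,v -4.357181216494864 1.0220449428173057
[585.43330791  -5.46335424] [556.53290834  -3.06191622] [626.29249351  -8.85849075] [587.42643892  -5.62897065]
```

Call:
carry_out --pt "0 0 0.1 0 0 0 0.2" --pt "0 0 0.2 0 0 0.08 0.2" --pt "0.03 -0.1 0.2 0 0 0.16 0.2" --pt "0.06 -0.2 0.2 0 0 0.24 0.2" --pt "0.09 -0.3 0.2 0 0 0.32 0.2"

```text
time: 10.5
eef_pos: [553.6, 141.3, 53.7]
eef_rot: [-0.53, 0.848, -0.004, -0.006]
force: [0.4, 0.4, -0.9]
width: 38.6
```

Call:
carry_out --pt "0.02 -0.1 0 0 0 0.08 0.2" --pt "0.05 -0.2 0 0 0 0.16 0.2" --pt "0.08 -0.3 0 0 0 0.24 0.2" --pt "0.08 -0.4 0 0 0 0.24 0.2" --pt "0.08 -0.43 0 0 0 0.24 0.2"

```text
time: 11.0
eef_pos: [586.2, -34.1, 53.6]
eef_rot: [-0.679, 0.734, -0.006, -0.005]
force: [0.7, -0.4, 0.3]
width: 38.6
```

Call:
carry_out --pt "0 0 0 0 0 0 0.2" --pt "0 0 0 0 0 0 0.2"

```text
time: 11.2
eef_pos: [586.5, -33.6, 53.5]
eef_rot: [-0.679, 0.735, -0.006, -0.005]
force: [0.5, 0.1, -1.6]
width: 38.6
```

Run:
```python
from h import *
s=st();R=Ro.from_quat(s["eef_rot"]).as_matrix();print(R.round(3))
snap("wrist","w10")
for c,a,P,r in blobs(cv2.imread("pics/w10.png"),load("w10"),49,300):print(c.round(),a,[np.round(x,1) for x in r],toL(P).max(0))
```

```text
t 11.2 p [586.5 -33.6  53.5] rot [-0.997  0.079 -0.002] F [ 0.5  0.1 -1.6] w 38.6
[[-0.079 -0.997  0.   ]
 [-0.997  0.079 -0.015]
 [ 0.015 -0.002 -1.   ]]
[527. 238.] 31028 [array([439.3,  -5. ]), array([170.1, 175.4]), np.float64(85.4)] [107.13419981  73.29445764]
[424. 359.] 627 [array([516.2,  74.7]), array([14.9, 43.1]), np.float64(32.3)] [99.23004611 93.00480018]
```

The head edge is confirmed: the green reaches 107 mm in my frame, plus the trim, and yaw is −4.6°. I set the gauge down at letter x≈165 and release.

Call:
carry_out --pt "-0.008 0.007 -0.08 0 0 0 0.2" --pt "-0.008 0.007 -0.15 0 0 0 0.2" --pt "-0.008 0.007 -0.19 0 0 0 0.2" --pt "-0.008 0.007 -0.205 0 0 0 0.2" --pt "-0.008 0.007 -0.21 0 0 0 0.2"

```text
time: 11.75
eef_pos: [582.3, -28.4, -27.8]
eef_rot: [-0.68, 0.734, -0.005, -0.005]
force: [-38.2, 4.4, 87.8]
width: 38.7
```

Call:
carry_out --pt "0 0 0 0 0 0 0.56" --pt "0 0 0 0 0 0 0.56" --pt "0 0 0 0 0 0 0.56"

```text
time: 12.05
eef_pos: [583.3, -27.0, -26.8]
eef_rot: [-0.68, 0.733, -0.006, -0.004]
force: [0.3, 4.4, 12.8]
width: 48.0
```

Call:
carry_out --pt "0 0 0.1 0 0 0 0.56" --pt "0.02 0.02 0.2 0 0 -0.09 0.56" --pt "0.06 0.05 0.2 0 0 -0.18 0.56" --pt "0.1 0.06 0.2 0 0 -0.27 0.56" --pt "0.14 0.065 0.2 0 0 -0.36 0.56"

```text
time: 12.55
eef_pos: [640.1, 0.6, 53.5]
eef_rot: [-0.447, 0.895, -0.004, -0.005]
force: [0.4, 0.1, 0.3]
width: 47.9
```

Call:
carry_out --pt "0 0 0 0 0 -0.09 0.56" --pt "0 0 0 0 0 -0.18 0.56" --pt "0 0 0 0 0 -0.27 0.56" --pt "0 0 0 0 0 -0.36 0.56" --pt "0 0 0 0 0 -0.45 0.56"

```text
time: 13.05
eef_pos: [640.1, 1.7, 53.4]
eef_rot: [-0.107, 0.994, -0.002, -0.007]
force: [-0.7, 0.1, 0.7]
width: 47.6
```

Call:
carry_out --pt "0 0 0 0 0 -0.09 0.56" --pt "0 0 0 0 0 -0.19 0.56" --pt "0 0 0 0 0 -0.19 0.56"

```text
time: 13.35
eef_pos: [640.1, 2.6, 53.2]
eef_rot: [0.043, 0.999, -0.001, -0.007]
force: [0.5, -0.1, 0.0]
width: 47.8
```

Run:
```python
from h import *
s=st();w=snap("wrist","w11");C=load("w11");print("tcpL",toL(s["eef_pos"]))
g=L(165,0)
cor=[list(L(165+a,b))+[14] for a in(-20,20) for b in(-30,30)]
mark(w,C,cor);mark(w,C,[list(L(112,y))+[49] for y in(-80,-40,0,40,80)],col=(255,255,0))
cv2.imwrite("pics/w11b.png",w)
```

```text
t 13.35 p [640.1   2.6  53.2] rot [ 0.086  0.996 -0.003] F [ 0.5 -0.1  0. ] w 47.8
tcpL [218.78830935  12.56313022]
```

View pics/w11b.png

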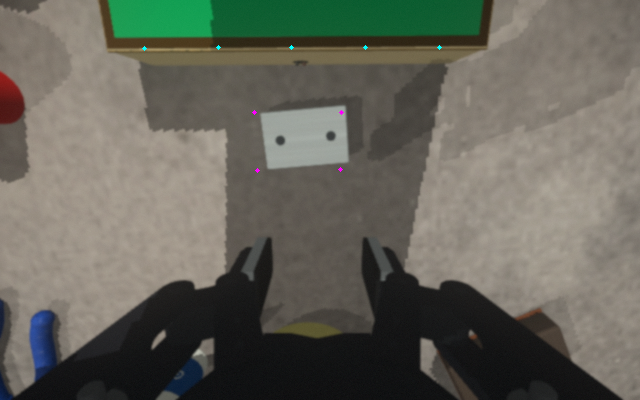

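The E's head edge matches my fit (cyan). The gauge lies flat just beyond it, with corners (262,112), (345,107), (349,162), (268,168), turned about 4°.

Run:
```python
from h import *
a=back(load("w11"),[(262,112),(345,107),(349,162),(268,168)],14);l=toL(a);print(l.round(1),l.mean(0).round(1))
for z in (0,):pass
b=back(load("w11"),[(145,47),(440,47),(109,48),(487,46)],49);print(toL(b).round(1))
```

```text
[[144.8 -24.2]
 [141.7  33. ]
 [179.6  36.7]
 [183.8 -21.9]] [162.5   5.9]
[[111.6 -79.4]
 [112.2  80.4]
 [112.  -99. ]
 [111.8 105.8]]
```

Gauge centre is at letter (162.5, 5.9). I push it with the two fingertips from behind to letter x≈136, jaws along the letter's y, which also squares it.

Call:
carry_out --pt "-0.018 -0.015 -0.06 0 0 0 0.56" --pt "-0.018 -0.015 -0.12 0 0 0 0.56" --pt "-0.018 -0.015 -0.16 0 0 0 0.56" --pt "-0.018 -0.015 -0.18 0 0 0 0.56" --pt "-0.018 -0.015 -0.185 0 0 0 0.56"

```text
time: 13.9
eef_pos: [632.4, -3.3, -21.4]
eef_rot: [0.039, 0.999, -0.001, -0.008]
force: [0.3, 0.7, -0.0]
width: 47.8
```

Call:
carry_out --pt "-0.025 0.002 0 0 0 0 0.56" --pt "-0.05 0.004 0 0 0 0 0.56" --pt "-0.07 0.006 0 0 0 0 0.56" --pt "-0.085 0.007 0 0 0 0 0.56" --pt "-0.1 0.008 0 0 0 0 0.56"

```text
time: 14.4
eef_pos: [592.8, 0.0, -20.7]
eef_rot: [0.039, 0.999, -0.001, -0.007]
force: [2.1, -1.0, 0.8]
width: 47.7
```

Run:
```python
from h import *
s=st();print(toL(s["eef_pos"]));snap("wrist","w12")
im=cv2.imread("pics/w12.png");C=load("w12")
h=cv2.cvtColor(im,cv2.COLOR_BGR2HSV)
P=proj(C,[list(L(136,5))+[14]])[0].astype(int);print(P)
for c in range(P[0]-10,P[0]+11,10):print(c,[tuple(h[r,c]) for r in range(P[1]-50,P[1]+50,4)])
```

```text
t 14.4 p [592.8   0.  -20.7] rot [ 0.077  0.997 -0.003] F [ 2.1 -1.   0.8] w 47.7
[171.85117232   6.09601797]
[312 191]
302 [(np.uint8(19), np.uint8(127), np.uint8(58)), (np.uint8(21), np.uint8(102), np.uint8(85)), (np.uint8(20), np.uint8(92), np.uint8(117)), (np.uint8(24), np.uint8(28), np.uint8(91)), (np.uint8(60), np.uint8(12), np.uint8(124)), (np.uint8(63), np.uint8(13), np.uint8(181)), (np.uint8(60), np.uint8(8), np.uint8(189)), (np.uint8(64), np.uint8(13), np.uint8(161)), (np.uint8(56), np.uint8(13), np.uint8(153)), (np.uint8(64), np.uint8(12), np.uint8(154)), (np.uint8(60), np.uint8(12), np.uint8(153)), (np.uint8(56), np.uint8(12), np.uint8(153)), (np.uint8(56), np.uint8(12), np.uint8(153)), (np.uint8(66), np.uint8(8), np.uint8(153)), (np.uint8(60), np.uint8(10), np.uint8(157)), (np.uint8(60), np.uint8(13), np.uint8(160)), (np.uint8(65), np.uint8(10), np.uint8(152)), (np.uint8(60), np.uint8(12), np.uint8(152)), (np.uint8(60), np.uint8(10), np.uint8(153)), (np.uint8(60), np.uint8(8), np.uint8(155)), (np.uint8(64), np.uint8(12), np.uint8(153)), (np.uint8(54), np.uint8(8), np.uin
[... 1691 characters left out ...]
np.uint8(10), np.uint8(152)), (np.uint8(60), np.uint8(10), np.uint8(153)), (np.uint8(60), np.uint8(8), np.uint8(151)), (np.uint8(56), np.uint8(12), np.uint8(152)), (np.uint8(60), np.uint8(10), np.uint8(155)), (np.uint8(60), np.uint8(10), np.uint8(157)), (np.uint8(55), np.uint8(10), np.uint8(158)), (np.uint8(60), np.uint8(8), np.uint8(153)), (np.uint8(60), np.uint8(8), np.uint8(151)), (np.uint8(60), np.uint8(10), np.uint8(151)), (np.uint8(60), np.uint8(12), np.uint8(154)), (np.uint8(60), np.uint8(10), np.uint8(153)), (np.uint8(55), np.uint8(10), np.uint8(153)), (np.uint8(60), np.uint8(10), np.uint8(151)), (np.uint8(54), np.uint8(8), np.uint8(150)), (np.uint8(34), np.uint8(14), np.uint8(132))]
```

Run:
```python
from h import *
C=load("w12");print(toL(back(C,[(312,156),(312,159),(312,238)],14)))
print("letter base wall? row 151",toL(back(C,[(312,151)],0)))
im=cv2.cvtColor(cv2.imread("pics/w12.png"),cv2.COLOR_BGR2HSV)
for r in(175,215):
  row=im[r,180:440];print(r,[(180+i,int(v[1]),int(v[2])) for i,v in enumerate(row) if i%8==0])
```

```text
[[119.02549847   4.62129599]
 [120.40863233   4.6226779 ]
 [159.8081604    4.6620426 ]]
letter base wall? row 151 [[118.2482247    4.35735518]]
175 [(180, 30, 118), (188, 32, 118), (196, 33, 124), (204, 32, 120), (212, 33, 115), (220, 31, 114), (228, 34, 120), (236, 29, 114), (244, 27, 115), (252, 19, 137), (260, 8, 192), (268, 9, 192), (276, 8, 191), (284, 9, 191), (292, 11, 192), (300, 12, 154), (308, 12, 153), (316, 12, 153), (324, 8, 153), (332, 10, 152), (340, 10, 154), (348, 10, 154), (356, 10, 152), (364, 12, 151), (372, 10, 152), (380, 26, 89), (388, 26, 89), (396, 32, 89), (404, 27, 93), (412, 33, 92), (420, 32, 89), (428, 28, 83), (436, 29, 88)]
215 [(180, 32, 121), (188, 34, 120), (196, 29, 124), (204, 33, 124), (212, 34, 121), (220, 30, 121), (228, 27, 121), (236, 30, 127), (244, 27, 132), (252, 32, 120), (260, 9, 194), (268, 8, 194), (276, 9, 195), (284, 10, 153), (292, 10, 153), (300, 10, 154), (308, 10, 153), (316, 10, 152), (324, 10, 154), (332, 10, 154), (340, 8, 191), (348, 8, 156), (356, 12, 153), (364, 12, 152), (372, 10, 152), (380, 29, 89), (388, 31, 91), (396, 30, 85), (404, 32, 89), (412, 35, 80), (420, 29, 78), (428, 33, 85), (436, 32, 89)]
```

The gauge spans letter x 120–160, squared up. I push 3.5 mm more, back off, rise and go to view the accents.

Call:
carry_out --pt "-0.005 0 0 0 0 0 0.56" --pt "-0.009 0.001 0 0 0 0 0.56" --pt "-0.009 0.001 0 0 0 0 0.56" --pt "0.03 0 0 0 0 0 0.56" --pt "0.03 0 0.1 0 0 0 0.56"

```text
time: 14.95
eef_pos: [601.6, 0.0, 15.0]
eef_rot: [0.039, 0.999, -0.001, -0.011]
force: [-0.6, 0.2, 0.1]
width: 47.9
```

Call:
carry_out --pt "0 0 0.12 0 0 0 1" --pt "0 -0.12 0.2 0 0 0 1" --pt "-0.04 -0.24 0.24 0 0 0 1" --pt "-0.08 -0.36 0.28 0 0 0 1" --pt "-0.12 -0.48 0.34 0 0 0 1"

```text
time: 15.45
eef_pos: [558.1, -176.9, 143.4]
eef_rot: [0.039, 0.999, -0.001, -0.011]
force: [1.0, -1.0, 0.0]
width: 85.7
```

Call:
carry_out --pt "-0.01 -0.12 0 0 0 0 1" --pt "-0.02 -0.24 0 0 0 0 1" --pt "-0.03 -0.33 0 0 0 0 1" --pt "-0.03 -0.33 0 0 0 0 1"

```text
time: 15.85
eef_pos: [544.9, -313.1, 142.7]
eef_rot: [0.041, 0.999, -0.001, -0.012]
force: [0.7, 1.4, -0.1]
width: 85.3
```

Run:
```python
from h import *
s=st();w=snap("wrist","w13");C=load("w13")
for c,a,P,r in blobs(w,C,49,100):print(c.round(),a,[np.round(x,1) for x in r],P.min(0),P.max(0))
cv2.imwrite("pics/w13b.png",w[0:330])
```

```text
t 15.85 p [ 544.9 -313.1  142.7] rot [ 0.081  0.997 -0.004] F [ 0.7  1.4 -0.1] w 85.3
[ 94. 110.] 17424 [array([ 465.3, -514.6]), array([119.2, 219. ]), np.float64(59.8)] [ 365.34515 -615.2849 ] [ 542.5878  -446.73987]
[604.  96.] 6485 [array([463.2, -55.1]), array([ 77.7, 117. ]), np.float64(85.4)] [404.38162  -98.090355] [524.63464  -21.024324]
[ 3. 81.] 153 [array([ 421.1, -569.4]), array([ 7.5, 21.4]), np.float64(69.5)] [ 409.74   -576.6411] [ 430.15936 -568.3056 ]
[301. 111.] 1433 [array([ 465.6, -318.7]), array([28.9, 48.2]), np.float64(85.4)] [ 440.8642  -333.53793] [ 490.05475 -304.67465]
[297. 231.] 1654 [array([ 582.3, -334.7]), array([36.7, 82.8]), np.float64(9.2)] [ 558.77405 -378.04315] [ 600.584   -296.41208]
```

View pics/w13b.png

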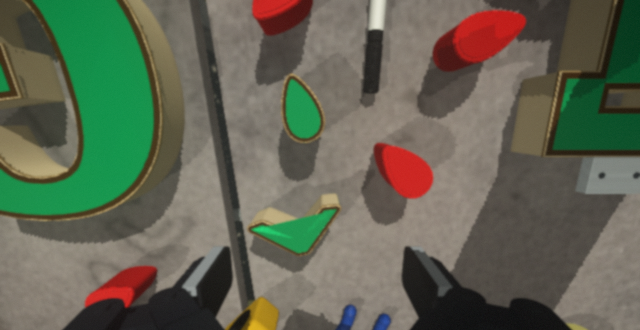

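The leaf (green, thin end up at (290,73), thick end at (308,140)) is at (465.6,-318.7). The circumflex has its peak at (303,253) and arms at (252,228) and (338,208); it sits at (582.3,-334.7), yaw +9.2°. All other leaf shapes nearby are red, at (410,170), (480,40) and (125,285), so they're not meant. I turn to straddle the circumflex across its x.

Call:
carry_out --pt "0.02 -0.01 -0.04 0 0 -0.09 0.5" --pt "0.05 -0.02 -0.08 0 0 -0.18 0.5" --pt "0.08 -0.03 -0.12 0 0 -0.27 0.5" --pt "0.1145 -0.05 -0.16 0 0 -0.36 0.5" --pt "0.1145 -0.05 -0.2 0 0 -0.45 0.5"

```text
time: 16.4
eef_pos: [592.7, -330.1, 61.6]
eef_rot: [0.386, 0.923, 0.003, -0.011]
force: [0.8, 0.0, 1.1]
width: 43.3
```

Call:
carry_out --pt "0 0 0 0 0 -0.09 0.5" --pt "0 0 0 0 0 -0.18 0.5" --pt "0 0 0 0 0 -0.27 0.5" --pt "0 0 0 0 0 -0.36 0.5" --pt "0 0 0 0 0 -0.396 0.5"

```text
time: 16.9
eef_pos: [593.0, -328.8, 61.6]
eef_rot: [0.651, 0.759, 0.007, -0.01]
force: [-0.5, -0.4, -0.3]
width: 42.6
```

```bash
cat >> h.py <<'E'
def fix():
    s=st();R=Ro.from_quat(s["eef_rot"]).as_matrix();z=R[:,2];r=np.cross(z,[0,0,-1])
    print("level rotvec units",(r/(np.pi/2)).round(4),"yangle",np.degrees(np.arctan2(R[1,1],R[0,1])).round(2));return s
E
python3 - <<'E'
from h import *
fix();w=snap("wrist","w14");C=load("w14")
for c,a,P,r in blobs(w,C,49,100):print(c.round(),a,[np.round(x,1) for x in r],P.min(0),P.max(0))
im=cv2.imread("pics/w13.png");C=load("w13")
for c,a,P,r in blobs(im,C,49,100):
  if abs(c[0]-301)<3:
    m=P.mean(0);far=P[np.argmax(np.linalg.norm(P-m,axis=1))];d=m-far;print("leaf tip",far,"yaw",np.degrees(np.arctan2(d[1],d[0])));
    u=d/np.linalg.norm(d);q=P@u;v=P@[-u[1],u[0]];print("mid",(q.min()+q.max())/2*u+(v.min()+v.max())/2*np.array([-u[1],u[0]]),np.ptp(q),np.ptp(v))
E
```

```text
t 16.9 p [ 593.  -328.8   61.6] rot [ 0.988  0.152 -0.003] F [-0.5 -0.4 -0.3] w 42.6
level rotvec units [-0.0149 -0.0041 -0.    ] yangle 8.76
[130. 186.] 2450 [array([ 466.6, -319.5]), array([50. , 27.7]), np.float64(8.8)] [ 442.22598 -333.03378] [ 491.5776  -303.81525]
[296. 230.] 3514 [array([ 583.1, -334.1]), array([36.7, 83. ]), np.float64(8.4)] [ 559.7132 -377.6184] [ 601.7406  -295.41412]
[628. 373.] 1317 [array([ 842.3, -406.9]), array([24.1, 68.9]), np.float64(24.7)] [ 838.00275 -435.34573] [ 867.6036  -370.51553]
[ 32. 362.] 3253 [array([ 389.3, -468.4]), array([99.2, 39.8]), np.float64(44.9)] [ 363.55795 -512.85077] [ 437.75864 -445.72714]
[176. 390.] 398 [array([ 502.1, -483.7]), array([28.8, 13.4]), np.float64(55.8)] [ 489.932   -492.86115] [ 514.79425 -468.37076]
leaf tip [ 440.8642  -325.17334] yaw 9.777578
mid [ 465.504   -320.37357] 50.19394 28.73587
```

Call:
carry_out --pt "-0.004 -0.0105 0 -0.015 -0.004 0 0.5" --pt "-0.004 -0.0105 -0.06 -0.015 -0.004 0 0.5" --pt "-0.004 -0.0105 -0.12 -0.015 -0.004 0 0.5" --pt "-0.004 -0.0105 -0.18 -0.015 -0.004 0 0.5" --pt "-0.004 -0.0105 -0.194 -0.015 -0.004 0 0.5"

```text
time: 17.45
eef_pos: [589.8, -331.6, -18.6]
eef_rot: [0.651, 0.759, -0.001, -0.002]
force: [-1.1, 0.5, 0.0]
width: 42.4
```

Call:
carry_out --pt "0 0 0 0 0 0 0.3" --pt "0 0 0 0 0 0 0.1" --pt "0 0 0 0 0 0 0.1" --pt "0 0 0 0 0 0 0.1" --pt "0 0 0 0 0 0 0.1"

```text
time: 17.95
eef_pos: [590.1, -331.8, -18.1]
eef_rot: [0.651, 0.759, -0.001, -0.001]
force: [0.8, -0.3, -0.3]
width: 29.7
```

Run:
```python
from h import *
fix();w=snap("wrist","w15");C=load("w15")
for c,a,P,r in blobs(w,C,49,100):print(c.round(),a,[np.round(x,1) for x in r],P.min(0),P.max(0))
```

```text
t 17.95 p [ 590.1 -331.8  -18.1] rot [ 0.988  0.154 -0.003] F [ 0.8 -0.3 -0.3] w 29.7
level rotvec units [-0.0003 -0.0018 -0.    ] yangle 8.83
[ 29. 228.] 4001 [array([ 480. , -318.8]), array([30.4, 24. ]), np.float64(81.7)] [ 465.98267 -332.505  ] [ 492.25537 -303.43573]
[296. 278.] 6601 [array([ 581.2, -319.3]), array([31.5, 63.6]), np.float64(19.5)] [ 562.3486  -349.94675] [ 601.21375 -291.93277]
```

Gripped at 29.7 mm, with the piece's centre ≈7 mm from the TCP on the notch side. I carry it to letter (183,4).

Call:
carry_out --pt "0 0 0.1 0 0 0 0.1" --pt "0 0 0.19 0 0 0 0.1" --pt "0.01 0.1 0.19 0 0 -0.04 0.1" --pt "0.02 0.22 0.19 0 0 -0.08 0.1" --pt "0.03 0.34 0.19 0 0 -0.1 0.1"

```text
time: 18.5
eef_pos: [602.0, -194.6, 58.2]
eef_rot: [0.709, 0.705, -0.0, -0.001]
force: [0.7, 0.0, -0.6]
width: 29.5
```

Call:
carry_out --pt "0 0.12 0 0 0 -0.02 0.1" --pt "0.01 0.24 0 0 0 -0.05 0.1" --pt "0.02 0.36 0 0 0 -0.05 0.1" --pt "0.023 0.46 0 0 0 -0.05 0.1" --pt "0.023 0.483 0 0 0 -0.05 0.1"

```text
time: 19.0
eef_pos: [611.2, 2.6, 58.4]
eef_rot: [0.735, 0.678, -0.0, -0.001]
force: [0.3, -1.1, -1.4]
width: 29.7
```

Call:
carry_out --pt "0 0 0 0 0 0 0.1" --pt "0 0 0 0 0 0 0.1"

```text
time: 19.2
eef_pos: [611.3, 2.1, 58.5]
eef_rot: [0.735, 0.678, -0.0, -0.001]
force: [-0.0, -0.4, -0.9]
width: 29.3
```

Run:
```python
from h import *
s=fix();print(toL(s["eef_pos"]),L(190.6,5)-s["eef_pos"][:2])
```

```text
t 19.2 p [611.3   2.1  58.5] rot [ 0.997 -0.081 -0.002] F [-0.  -0.4 -0.9] w 29.3
level rotvec units [-0.001 -0.001 -0.   ] yangle -4.65
[190.17492913   9.70858992] [ 0.03370108 -4.72761764]
```

Call:
carry_out --pt "0 -0.012 -0.06 0 0 0 0.1" --pt "0 -0.012 -0.12 0 0 0 0.1" --pt "0 -0.012 -0.16 0 0 0 0.1" --pt "0 -0.012 -0.178 0 0 0 0.1" --pt "0 -0.012 -0.178 0 0 0 0.1"

```text
time: 19.7
eef_pos: [610.7, -3.8, -13.4]
eef_rot: [0.736, 0.677, -0.001, -0.002]
force: [-1.3, -0.5, -0.5]
width: 29.8
```

Call:
carry_out --pt "0 0 -0.003 0 0 0 0.1" --pt "0 0 -0.006 0 0 0 0.1"

```text
time: 19.9
eef_pos: [611.4, -4.3, -14.9]
eef_rot: [0.736, 0.677, -0.0, -0.001]
force: [0.2, -0.4, -0.8]
width: 29.6
```

Call:
carry_out --pt "0 0 -0.004 0 0 0 0.1" --pt "0 0 -0.007 0 0 0 0.1" --pt "0 0 -0.007 0 0 0 0.1"

```text
time: 20.2
eef_pos: [611.4, -4.2, -17.7]
eef_rot: [0.736, 0.677, -0.0, -0.001]
force: [0.9, 0.5, -1.2]
width: 29.6
```

Call:
carry_out --pt "0 0 0 0 0 0 0.48" --pt "0 0 0 0 0 0 0.48" --pt "0 0 0 0 0 0 0.48"

```text
time: 20.5
eef_pos: [611.5, -4.2, -17.6]
eef_rot: [0.736, 0.677, -0.0, -0.001]
force: [-0.6, 0.7, 0.3]
width: 41.0
```

Call:
carry_out --pt "0 0 0.06 0 0 0 0.48" --pt "0 0 0.14 0 0 0 0.48" --pt "0 0 0.22 0 0 0 0.48" --pt "0 0 0.3 0 0 0 0.48"

```text
time: 20.9
eef_pos: [611.3, -4.2, 103.7]
eef_rot: [0.736, 0.677, -0.0, -0.001]
force: [0.0, -0.1, -0.6]
width: 41.0
```

Run:
```python
from h import *
s=fix();w=snap("wrist","w16");C=load("w16")
for c,a,P,r in blobs(w,C,49,100):print(c.round(),a,[np.round(x,1) for x in r],toL(P).min(0),toL(P).max(0),toL(r[0]))
```

```text
t 20.9 p [611.3  -4.2 103.7] rot [ 0.997 -0.083 -0.002] F [ 0.  -0.1 -0.6] w 41.0
level rotvec units [-0.0009 -0.0009 -0.    ] yangle -4.76
[120. 182.] 27812 [array([442.5,  16.6]), array([180.2, 172.3]), np.float64(85.4)] [-65.36489944 -79.88514799] [107.08925259 100.36699983] [20.77197665 10.1370898 ]
[304. 205.] 2432 [array([604. ,  -3.7]), array([82.3, 36.2]), np.float64(81.3)] [162.95185268 -36.65999282] [201.40215172  45.38110603] [183.40296737   3.26005669]
[ 22. 290.] 2315 [array([355.1, -50.5]), array([86.8, 51.3]), np.float64(68.1)] [-98.09227452 -97.91516203] [-43.59668589 -14.95336438] [-60.81158708 -63.97949141]
[604. 344.] 3658 [array([ 868.6, -156.3]), array([64.8, 86.7]), np.float64(8.3)] [ 427.01316143 -171.8666265 ] [500.78806044 -87.66722488] [ 459.63866933 -126.87031396]
[632. 396.] 111 [array([ 905.6, -228. ]), array([17.2, 12.2]), np.float64(12.5)] [ 494.17751444 -198.54491313] [ 512.53340183 -186.87194094] [ 502.52516858 -195.23628823]
```

The circumflex stands at letter (183.4, 3.3), −4° off, gauge play ≈5 mm. Next I fetch the leaf at (466,-320), yaw ≈9°. The grasp point is (476,-318).

Call:
carry_out --pt "-0.03 -0.08 0 0 0 0.09 0.62" --pt "-0.07 -0.16 0 0 0 0.18 0.62" --pt "-0.1 -0.24 0 0 0 0.27 0.62" --pt "-0.13 -0.32 0 0 0 0.36 0.62" --pt "-0.16 -0.4 0 0 0 0.45 0.62"

```text
time: 21.45
eef_pos: [549.1, -165.4, 109.3]
eef_rot: [0.453, 0.891, 0.003, 0.0]
force: [0.4, -0.4, -0.4]
width: 53.0
```

Call:
carry_out --pt "-0.03 -0.08 0 0 0 0.09 0.62" --pt "-0.07 -0.16 0 0 0 0.18 0.62" --pt "-0.11 -0.24 -0.02 0 0 0.27 0.62" --pt "-0.14 -0.32 -0.04 0 0 0.36 0.62" --pt "-0.16 -0.36 -0.05 0 0 0.45 0.62"

```text
time: 21.95
eef_pos: [483.7, -311.5, 88.6]
eef_rot: [0.115, 0.993, 0.002, -0.001]
force: [-0.2, 0.4, -0.1]
width: 53.1
```

Call:
carry_out --pt "0 0 0 0 0 0.09 0.62" --pt "0 0 0 0 0 0.18 0.62" --pt "0 0 0 0 0 0.256 0.62" --pt "0 0 0 0 0 0.256 0.62"

```text
time: 22.35
eef_pos: [483.7, -311.6, 88.4]
eef_rot: [-0.087, 0.996, 0.002, -0.001]
force: [0.5, -0.3, -0.5]
width: 52.9
```

Run:
```python
from h import *
s=fix();w=snap("wrist","w17");C=load("w17")
for c,a,P,r in blobs(w,C,49,100):
    if np.linalg.norm(P.mean(0)-[466,-320])>30: continue
    m=P.mean(0);far=P[np.argmax(np.linalg.norm(P-m,axis=1))];d=m-far
    u=d/np.linalg.norm(d);n=np.array([-u[1],u[0]]);q=P@u;v=P@n;M=(q.min()+q.max())/2*u+(v.min()+v.max())/2*n
    print(c,"yaw",np.degrees(np.arctan2(d[1],d[0])),"mid",M,np.ptp(q),np.ptp(v),"grasp d",M+10*u-s["eef_pos"][:2])
```

```text
t 22.35 p [ 483.7 -311.6   88.4] rot [-0.173  0.985  0.005] F [ 0.5 -0.3 -0.5] w 52.9
level rotvec units [-0.0028 -0.0017 -0.    ] yangle 99.97
[307.22577152 189.83107742] yaw 12.726055 mid [ 465.03018 -321.0352 ] 50.12259 27.997437 grasp d [-8.93548928 -7.26877411]
```

Call:
carry_out --pt "-0.021 -0.0175 0 0 0 0 0.62" --pt "-0.021 -0.0175 -0.08 0 0 0 0.62" --pt "-0.021 -0.0175 -0.16 0 0 0 0.62" --pt "-0.021 -0.0175 -0.23 0 0 0 0.62" --pt "-0.021 -0.0175 -0.26 0 0 0 0.62"

```text
time: 22.9
eef_pos: [473.5, -318.0, -17.8]
eef_rot: [-0.083, 0.997, 0.003, -0.002]
force: [-1.0, 0.1, 0.6]
width: 53.0
```

Call:
carry_out --pt "0 0 0 0 0 0 0.4" --pt "0 0 0 0 0 0 0.2" --pt "0 0 0 0 0 0 0.2" --pt "0 0 0 0 0 0 0.2" --pt "0 0 0 0 0 0 0.2"

```text
time: 23.4
eef_pos: [474.0, -318.3, -17.1]
eef_rot: [-0.083, 0.997, 0.003, -0.002]
force: [0.9, -0.2, -0.5]
width: 34.9
```

Run:
```python
from h import *
s=fix();w=snap("wrist","w18");C=load("w18")
for c,a,P,r in blobs(w,C,49,100):
    if np.linalg.norm(P.mean(0)-[466,-320])>30: continue
    m=P.mean(0);far=P[np.argmin(P[:,0])];print(c,a,"tip",far,r,P.min(0),P.max(0),"tip rel",far-s["eef_pos"][:2])
```

```text
t 23.4 p [ 474.  -318.3  -17.1] rot [-0.166  0.986  0.006] F [ 0.9 -0.2 -0.5] w 34.9
level rotvec units [-0.0034 -0.0028 -0.    ] yangle 99.56
[315.47341991 282.75047619] 5775 tip [ 441.18472 -324.60114] ((465.8321838378906, -319.5677185058594), (50.416805267333984, 28.301851272583008), 11.428421974182129) [ 441.18472 -332.58276] [ 490.95975 -303.15042] tip rel [-32.80473559  -6.2993115 ]
```

Leaf gripped (34.9 mm), its mid 8 mm behind the TCP. I carry it to (588,-108), turned with the letter.

Call:
carry_out --pt "0 0 0.1 0 0 0 0.2" --pt "0 0 0.2 0 0 -0.04 0.2" --pt "0.06 0.1 0.2 0 0 -0.08 0.2" --pt "0.12 0.2 0.2 0 0 -0.13 0.2" --pt "0.18 0.3 0.2 0 0 -0.175 0.2"

```text
time: 23.95
eef_pos: [546.7, -197.0, 63.4]
eef_rot: [0.056, 0.998, 0.003, -0.001]
force: [1.1, -0.2, -0.7]
width: 35.6
```

Call:
carry_out --pt "0.06 0.1 0 0 0 0 0.2" --pt "0.12 0.2 0 0 0 0 0.2" --pt "0.13 0.225 0 0 0 0 0.2" --pt "0.13 0.225 0 0 0 0 0.2"

```text
time: 24.35
eef_pos: [599.3, -105.3, 63.4]
eef_rot: [0.055, 0.998, 0.003, -0.001]
force: [-0.2, -1.0, -1.8]
width: 35.2
```

Run:
```python
from h import *
s=fix();print(np.array([596.3,-109.3])-s["eef_pos"][:2])
```

```text
t 24.35 p [ 599.3 -105.3   63.4] rot [0.109 0.994 0.006] F [-0.2 -1.  -1.8] w 35.2
level rotvec units [-0.004  -0.0011 -0.    ] yangle 83.73
[-3.02242765 -3.97853073]
```

Call:
carry_out --pt "-0.0075 -0.01 -0.06 -0.004 -0.001 0 0.2" --pt "-0.0075 -0.01 -0.12 -0.004 -0.001 0 0.2" --pt "-0.0075 -0.01 -0.17 -0.004 -0.001 0 0.2" --pt "-0.0075 -0.01 -0.188 -0.004 -0.001 0 0.2" --pt "-0.0075 -0.01 -0.19 -0.004 -0.001 0 0.2"

```text
time: 24.85
eef_pos: [595.4, -110.2, -13.0]
eef_rot: [0.055, 0.998, -0.0, -0.001]
force: [-0.7, 0.0, 0.8]
width: 35.3
```

Call:
carry_out --pt "0 0 -0.004 0 0 0 0.2" --pt "0 0 -0.007 0 0 0 0.2" --pt "0 0 -0.007 0 0 0 0.2"

```text
time: 25.15
eef_pos: [595.8, -110.4, -15.2]
eef_rot: [0.055, 0.998, -0.0, -0.0]
force: [-0.6, 1.0, -0.3]
width: 35.1
```

Call:
carry_out --pt "0 0 -0.003 0 0 0 0.2" --pt "0 0 -0.005 0 0 0 0.2" --pt "0 0 -0.005 0 0 0 0.2" --pt "0 0 -0.005 0 0 0 0.6" --pt "0 0 -0.005 0 0 0 0.6"

```text
time: 25.65
eef_pos: [595.8, -110.3, -17.2]
eef_rot: [0.055, 0.998, -0.0, -0.0]
force: [-0.3, 0.4, 0.2]
width: 51.3
```

Call:
carry_out --pt "0 0 0 0 0 0 0.6" --pt "0 0 0.06 0 0 0 0.6" --pt "0 0 0.16 0 0 0 0.6" --pt "0 0 0.28 0 0 0 0.6" --pt "0 0 0.38 0 0 0 0.6"

```text
time: 26.15
eef_pos: [595.8, -110.3, 137.3]
eef_rot: [0.055, 0.998, -0.0, 0.0]
force: [-0.1, 0.0, -0.1]
width: 51.1
```

```bash
cat >> h.py <<'E'
def leaf(P):
    m=P.mean(0);far=P[np.argmin(P[:,0])];d=m-far;u=d/np.linalg.norm(d);n=np.array([-u[1],u[0]]);q=P@u;v=P@n
    return (q.min()+q.max())/2*u+(v.min()+v.max())/2*n,np.degrees(np.arctan2(d[1],d[0]))
E
python3 - <<'E'
from h import *
s=fix();w=snap("wrist","w19");C=load("w19")
for c,a,P,r in blobs(w,C,49,300):
    print(c.round(),a,r,toL(np.array(r[0])))
    if np.linalg.norm(P.mean(0)-[588,-108])<30:M,y=leaf(P);print("leaf",M,y)
    if np.linalg.norm(P.mean(0)-[604,-4])<30:cc=np.array(r[0])
th=np.radians(-8.7);d=M-[604,-3.7];print("in circ frame",d@[np.cos(th),np.sin(th)],d@[-np.sin(th),np.cos(th)])
E
```

```text
t 26.15 p [ 595.8 -110.3  137.3] rot [ 0.11   0.994 -0.   ] F [-0.1  0.  -0.1] w 51.1
level rotvec units [0.0002 0.0003 0.    ] yangle 83.67
[442.  59.] 17611 ((488.5361328125, 4.194061279296875), (196.5447998046875, 77.32936096191406), 85.32444763183594) [67.63590474  1.60036577]
[316. 189.] 1212 ((587.1672973632812, -108.29655456542969), (27.717098236083984, 49.662662506103516), 83.65975952148438) [ 175.24346706 -102.3364314 ]
leaf [ 587.1209  -109.30382] -0.46349415
[431. 186.] 1927 ((603.2607421875, -5.271156311035156), (82.4779052734375, 36.48466873168945), 81.14655303955078) [182.75029043   1.6677957 ]
in circ frame -0.711156548823249 -106.94187316950233
```

The leaf stands at circumflex-frame (−0.7,−107) mm, about −1.6° to the letter. Now the weight.

Call:
carry_out --pt "-0.03 0.12 0 0 0 0 0.8" --pt "-0.07 0.24 0 0 0 0 0.8" --pt "-0.11 0.36 0 0 0 0 0.8" --pt "-0.15 0.48 0 0 0 0 0.8" --pt "-0.19 0.6 0 0 0 0 0.8"

```text
time: 26.7
eef_pos: [522.2, 128.6, 143.9]
eef_rot: [0.055, 0.998, -0.001, 0.004]
force: [2.4, 0.2, -0.2]
width: 68.2
```

Call:
carry_out --pt "-0.05 0.12 0 0 0 0 0.8" --pt "-0.1 0.24 0 0 0 0 0.8" --pt "-0.14 0.36 0 0 0 0 0.8" --pt "-0.18 0.48 0 0 0 0 0.8" --pt "-0.2 0.56 0 0 0 0 0.8"

```text
time: 27.2
eef_pos: [440.8, 355.0, 144.1]
eef_rot: [0.055, 0.998, -0.0, 0.004]
force: [0.2, -0.5, 0.4]
width: 68.1
```

Call:
carry_out --pt "0 0 0 0 0 0 0.8" --pt "0 0 0 0 0 0 0.8"

```text
time: 27.4
eef_pos: [440.2, 355.7, 143.9]
eef_rot: [0.054, 0.999, -0.0, 0.004]
force: [-0.2, -0.2, -0.4]
width: 68.4
```

Run:
```python
from h import *
s=fix();w=snap("wrist","w20");C=load("w20");p=proj(C,[(434,339,56),(434,339,27),(434,339,0)]);print(p)
h=cv2.cvtColor(w,cv2.COLOR_BGR2HSV);m=cv2.inRange(h,(12,70,60),(35,255,255));n,l,st_,c=cv2.connectedComponentsWithStats(m)
for i in range(1,n):
    if st_[i,4]>200:print(st_[i],c[i].round())
cv2.imwrite("pics/w20b.png",w)
```

```text
t 27.4 p [440.2 355.7 143.9] rot [ 0.107  0.994 -0.001] F [-0.2 -0.2 -0.4] w 68.4
level rotvec units [0.0009 0.0053 0.    ] yangle 83.83
[[296.9594431  190.3467134 ]
 [298.86857989 182.84027144]
 [300.3455252  177.0331421 ]]
[   0    0  128   54 4241] [49. 24.]
[ 245    0  159   21 1703] [300.   6.]
[  16   83  107  224 8996] [ 65. 192.]
[ 278  156   42   45 1388] [299. 179.]
[ 508  200   96   53 2200] [555. 226.]
[290 296  75  37 361] [328. 313.]
[581 298  54  45 441] [599. 314.]
[   0  318   90   33 1939] [ 39. 334.]
```

View pics/w20b.png

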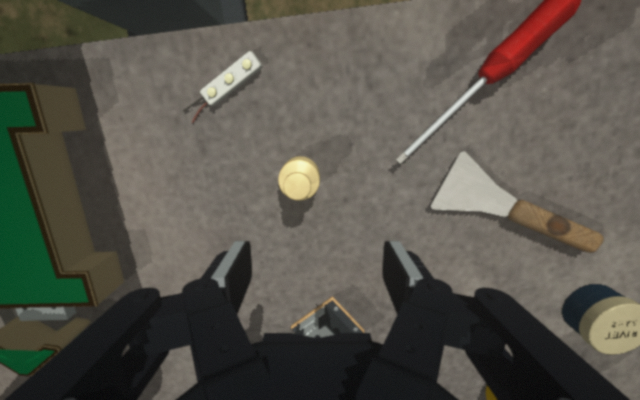

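The weight stands at pixel (299,179), its knob at (298,185), so its axis is ≈(431,339.5). I descend around its body.

Call:
carry_out --pt "-0.023 -0.04 0 0.001 0.005 0 0.8" --pt "-0.023 -0.04 -0.1 0.001 0.005 0 0.8" --pt "-0.023 -0.04 -0.2 0.001 0.005 0 0.8" --pt "-0.023 -0.04 -0.3 0.001 0.005 0 0.8" --pt "-0.023 -0.04 -0.36 0.001 0.005 0 0.8"

```text
time: 27.95
eef_pos: [430.9, 336.2, -2.6]
eef_rot: [0.056, 0.998, -0.001, -0.001]
force: [0.0, -0.2, 0.7]
width: 68.3
```

Call:
carry_out --pt "0 0 0 0 0 0 0.8"

```text
time: 28.05
eef_pos: [429.7, 333.6, -5.1]
eef_rot: [0.057, 0.998, -0.002, -0.002]
force: [-0.0, 0.2, 1.1]
width: 68.2
```

Run:
```python
from h import *
s=fix();w=snap("wrist","w21");C=load("w21");print(proj(C,[(431,339.5,56),(431,339.5,27)]))
h=cv2.cvtColor(w,cv2.COLOR_BGR2HSV);m=cv2.inRange(h,(12,70,60),(35,255,255));n,l,t,c=cv2.connectedComponentsWithStats(m)
for i in range(1,n):
    if t[i,4]>500 and 200<c[i][0]<420:
        print(t[i],c[i].round())
        for z in(27,):print(back(C,[(t[i,0],c[i][1]),(t[i,0]+t[i,2],c[i][1])],z))
```

```text
t 28.05 p [429.7 333.6  -5.1] rot [ 0.113  0.994 -0.005] F [-0.   0.2  1.1] w 68.2
level rotvec units [ 0.003  -0.0032  0.    ] yangle 83.52
[[328.12499462 292.01596002]
 [326.31758678 259.2176783 ]]
[ 285  207   81  106 6437] [325. 259.]
[[428.42506878 318.18015873  27.        ]
 [433.05837537 359.98371078  27.        ]]
```

The body edges put the axis at (430.7,339.1), 42 mm across, which matches. I centre, lower a little and close.

Call:
carry_out --pt "0.004 0.014 0 0 0 0 0.8" --pt "0.004 0.014 -0.01 0 0 0 0.8" --pt "0.004 0.014 -0.018 0 0 0 0.8" --pt "0.004 0.014 -0.018 0 0 0 0.5" --pt "0.004 0.014 -0.018 0 0 0 0.2"

```text
time: 28.6
eef_pos: [432.0, 339.5, -10.5]
eef_rot: [0.057, 0.998, -0.002, -0.002]
force: [0.4, -0.9, 6.0]
width: 40.2
```

Call:
carry_out --pt "0 0 0 0 0 0 0.2" --pt "0 0 0 0 0 0 0.2" --pt "0 0 0 0 0 0 0.2"

```text
time: 28.9
eef_pos: [432.1, 339.3, -10.0]
eef_rot: [0.057, 0.998, -0.002, -0.001]
force: [-1.8, -2.7, 8.0]
width: 37.6
```

Call:
carry_out --pt "0 0 0.02 0 0 0 0.2" --pt "0 0 0.05 0 0 0 0.2" --pt "0 0 0.05 0 0 0 0.2"

```text
time: 29.2
eef_pos: [433.0, 340.2, 11.9]
eef_rot: [0.057, 0.998, -0.001, -0.001]
force: [0.5, -0.3, -3.8]
width: 37.9
```

Run:
```python
from h import *
fix()
```

```text
t 29.2 p [433.  340.2  11.9] rot [ 0.113  0.994 -0.003] F [ 0.5 -0.3 -3.8] w 37.9
level rotvec units [ 0.0017 -0.0008  0.    ] yangle 83.52
```

It's held, but the width (37.6, still creeping) suggests the pads sit partly on the taper. I set it back down and regrip lower.

Call:
carry_out --pt "-0.001 -0.001 -0.03 0 0 0 0.2" --pt "-0.002 -0.002 -0.05 0 0 0 0.2" --pt "-0.002 -0.002 -0.054 0 0 0 0.2" --pt "-0.002 -0.002 -0.054 0 0 0 0.2"

```text
time: 29.6
eef_pos: [431.9, 339.1, -10.0]
eef_rot: [0.057, 0.998, -0.001, -0.001]
force: [-2.6, -2.6, 11.8]
width: 38.1
```

Call:
carry_out --pt "0 0 0 0 0 0 0.7" --pt "0 0 0 0 0 0 0.75" --pt "0 0 0 0 0 0 0.75" --pt "0 0 -0.008 0 0 0 0.75" --pt "0 0 -0.012 0 0 0 0.75"

```text
time: 30.1
eef_pos: [431.8, 339.0, -15.3]
eef_rot: [0.057, 0.998, -0.002, -0.001]
force: [-0.6, -0.3, -0.0]
width: 64.0
```

Call:
carry_out --pt "0 0 -0.004 0 0 0 0.75" --pt "0 0 -0.006 0 0 0 0.75"

```text
time: 30.3
eef_pos: [431.6, 338.9, -18.0]
eef_rot: [0.057, 0.998, -0.002, -0.001]
force: [0.2, -0.6, -0.1]
width: 64.4
```

Run:
```python
from h import *
s=fix();w=snap("wrist","w22");C=load("w22");print(proj(C,[(431,339.5,56),(431,339.5,27)]))
h=cv2.cvtColor(w,cv2.COLOR_BGR2HSV);m=cv2.inRange(h,(12,70,60),(35,255,255));n,l,t,c=cv2.connectedComponentsWithStats(m)
for i in range(1,n):
    if t[i,4]>500 and 200<c[i][0]<420:
        print(t[i],c[i].round())
        for z in(0,27,):print(back(C,[(t[i,0],c[i][1]),(t[i,0]+t[i,2],c[i][1])],z))
```

```text
t 30.3 p [431.6 338.9 -18. ] rot [ 0.113  0.994 -0.004] F [ 0.2 -0.6 -0.1] w 64.4
level rotvec units [ 0.0021 -0.0013  0.    ] yangle 83.52
[[315.04674003 309.48323064]
 [315.62597653 269.95404957]]
[ 274  211   88  120 7973] [317. 270.]
[[443.70445272 313.50516862   0.        ]
 [449.36620854 364.25204455   0.        ]]
[[428.69565483 319.83480795  27.        ]
 [433.33366753 361.40577329  27.        ]]
```

Call:
carry_out --pt "0 0.004 -0.004 0 0 0 0.75" --pt "0 0.004 -0.008 0 0 0 0.75"

```text
time: 30.55
eef_pos: [431.7, 340.8, -21.3]
eef_rot: [0.056, 0.998, -0.002, -0.001]
force: [0.2, -0.2, -0.3]
width: 64.3
```

Call:
carry_out --pt "0 0 0 0 0 0 0.5" --pt "0 0 0 0 0 0 0.2" --pt "0 0 0 0 0 0 0.2" --pt "0 0 0 0 0 0 0.2" --pt "0 0 0 0 0 0 0.2"

```text
time: 31.05
eef_pos: [431.6, 340.5, -21.0]
eef_rot: [0.057, 0.998, -0.002, -0.001]
force: [-1.2, -3.6, 7.0]
width: 39.1
```

Call:
carry_out --pt "0 0 0.02 0 0 0 0.2" --pt "0 0 0.05 0 0 0 0.2" --pt "0 0 0.05 0 0 0 0.2"

```text
time: 31.35
eef_pos: [432.6, 341.3, 0.9]
eef_rot: [0.057, 0.998, -0.001, 0.0]
force: [0.8, 0.9, -4.6]
width: 38.8
```

Run:
```python
from h import *
s=fix();w=snap("wrist","w23");C=load("w23");H=get_calibration("wrist")["hand_eye"]
h=cv2.cvtColor(w,cv2.COLOR_BGR2HSV);m=cv2.inRange(h,(12,70,60),(35,255,255));n,l,t,c=cv2.connectedComponentsWithStats(m)
for i in range(1,n):
    if t[i,4]>500 and 200<c[i][0]<420: print(t[i],c[i].round())
```

```text
t 31.35 p [432.6 341.3   0.9] rot [ 0.113  0.994 -0.002] F [ 0.8  0.9 -4.6] w 38.8
level rotvec units [0.0011 0.     0.    ] yangle 83.52
[ 274  213   86  124 8305] [317. 274.]
```

A firm grip (39 mm, −4.6 N ≈ the 0.48 kg). I carry it above the circumflex.

Call:
carry_out --pt "0 0 0.1 0 0 0 0.2" --pt "0.02 -0.06 0.19 0 0 0 0.2" --pt "0.08 -0.16 0.24 0 0 0 0.2" --pt "0.14 -0.26 0.24 0 0 0 0.2" --pt "0.19 -0.36 0.24 0 0 0 0.2"

```text
time: 31.9
eef_pos: [509.6, 195.8, 96.8]
eef_rot: [0.056, 0.998, -0.001, 0.001]
force: [0.4, 0.4, -4.6]
width: 38.7
```

Call:
carry_out --pt "0.05 -0.1 0 0 0 0 0.2" --pt "0.1 -0.2 0 0 0 0 0.2" --pt "0.15 -0.3 0 0 0 0 0.2" --pt "0.2 -0.4 0 0 0 0 0.2" --pt "0.24 -0.48 0 0 0 0 0.2"

```text
time: 32.4
eef_pos: [606.3, 1.4, 96.6]
eef_rot: [0.057, 0.998, -0.001, 0.001]
force: [0.2, 1.1, -4.9]
width: 39.2
```

Call:
carry_out --pt "0 0 0 0 0 0 0.2" --pt "0 0 0 0 0 0 0.2"

```text
time: 32.6
eef_pos: [606.2, 0.5, 96.0]
eef_rot: [0.058, 0.998, -0.001, 0.0]
force: [0.4, 1.2, -3.6]
width: 38.7
```

Run:
```python
from h import *
s=fix();print(np.array([609.2,-5.3])-s["eef_pos"][:2])
```

```text
t 32.6 p [6.062e+02 5.000e-01 9.600e+01] rot [ 0.115  0.993 -0.002] F [ 0.4  1.2 -3.6] w 38.7
level rotvec units [0.0011 0.0002 0.    ] yangle 83.39
[ 3.02115637 -5.76131156]
```

Call:
carry_out --pt "0.0075 -0.0145 -0.05 0 0 0 0.2" --pt "0.0075 -0.0145 -0.1 0 0 0 0.2" --pt "0.0075 -0.0145 -0.14 0 0 0 0.2" --pt "0.0075 -0.0145 -0.155 0 0 0 0.2" --pt "0.0075 -0.0145 -0.155 0 0 0 0.2"

```text
time: 33.1
eef_pos: [608.4, -4.5, 33.4]
eef_rot: [0.057, 0.998, -0.001, -0.001]
force: [-0.3, -0.2, -3.6]
width: 39.1
```

Call:
carry_out --pt "0 0 -0.004 0 0 0 0.2" --pt "0 0 -0.006 0 0 0 0.2" --pt "0 0 -0.006 0 0 0 0.2"

```text
time: 33.4
eef_pos: [608.7, -4.3, 31.6]
eef_rot: [0.057, 0.998, -0.001, -0.0]
force: [0.5, -0.2, -3.9]
width: 39.3
```

Call:
carry_out --pt "0 0 -0.004 0 0 0 0.2" --pt "0 0 -0.006 0 0 0 0.2" --pt "0 0 -0.006 0 0 0 0.2"

```text
time: 33.7
eef_pos: [608.6, -4.3, 29.1]
eef_rot: [0.057, 0.998, -0.001, -0.0]
force: [-0.1, 0.8, -4.6]
width: 39.1
```

Call:
carry_out --pt "0 0 -0.003 0 0 0 0.2" --pt "0 0 -0.003 0 0 0 0.2"

```text
time: 33.9
eef_pos: [608.5, -4.4, 27.7]
eef_rot: [0.057, 0.998, -0.001, -0.0]
force: [0.2, 0.1, -4.3]
width: 39.3
```

Call:
carry_out --pt "0 0 -0.004 0 0 0 0.2" --pt "0 0 -0.005 0 0 0 0.2"

```text
time: 34.1
eef_pos: [609.3, -4.4, 26.9]
eef_rot: [0.057, 0.998, -0.001, 0.001]
force: [-4.4, 0.4, 15.4]
width: 38.5
```

Call:
carry_out --pt "0 0 -0.003 0 0 0 0.2" --pt "0 0 -0.003 0 0 0 0.2"

```text
time: 34.3
eef_pos: [609.9, -4.4, 27.0]
eef_rot: [0.057, 0.998, -0.001, 0.002]
force: [-5.6, -0.1, 14.4]
width: 38.7
```

Contact (Fz up to +15 N). I open gently, rise and check.

Call:
carry_out --pt "-0.001 0 0.001 0 0 0 0.35" --pt "-0.001 0 0.001 0 0 0 0.5" --pt "-0.001 0 0.001 0 0 0 0.75" --pt "-0.001 0 0.001 0 0 0 0.75" --pt "-0.001 0 0.001 0 0 0 0.75"

```text
time: 34.8
eef_pos: [609.5, -4.4, 27.3]
eef_rot: [0.057, 0.998, -0.001, 0.002]
force: [-0.1, -0.4, 0.4]
width: 63.8
```

Call:
carry_out --pt "0 0 0.06 0 0 0 0.75" --pt "0 0 0.14 0 0 0 0.75" --pt "0 0 0.24 0 0 0 0.75" --pt "0 0 0.34 0 0 0 0.75" --pt "0 -0.02 0.45 0 0 0 0.75"

```text
time: 35.3
eef_pos: [609.0, -11.8, 208.6]
eef_rot: [0.057, 0.998, -0.001, 0.001]
force: [0.1, 0.3, -0.1]
width: 64.0
```

Call:
carry_out --pt "-0.02 -0.02 0.05 0 0 0 0.75" --pt "-0.05 -0.05 0.1 0 0 0 0.75" --pt "-0.05 -0.05 0.1 0 0 0 0.75"

```text
time: 35.6
eef_pos: [589.3, -32.9, 251.6]
eef_rot: [0.057, 0.998, -0.001, 0.003]
force: [-0.2, 0.5, 0.3]
width: 63.8
```

Run:
```python
from h import *
s=fix();w=snap("wrist","w24");C=load("w24");D=snap("side","d24");S=snap("scene","s24")
for c,a,P,r in blobs(w,C,49,200):
    print(c.round(),a,np.round(r[0],1),np.round(r[1],1),round(r[2],1),toL(np.array(r[0])).round(1),toL(P).min(0).round(1),toL(P).max(0).round(1))
print("weight expected px",proj(C,[(608.6,-5,105),(608.6,-5,76)]))
mark(D,load("d24"),[(608.6,-5,49),(608.6,-5,105)]);mark(S,load("s24"),[(608.6,-5,49),(608.6,-5,105)])
o=np.zeros((600,800,3),np.uint8);o[:350,:560]=w[0:350,40:600];
pd=proj(load("d24"),[(600,-40,40)])[0].astype(int);ps=proj(load("s24"),[(600,-40,40)])[0].astype(int)
f=lambda I,p,W,H,k:cv2.resize(I[p[1]-H//2:p[1]+H//2,p[0]-W//2:p[0]+W//2],None,fx=k,fy=k,interpolation=cv2.INTER_CUBIC)
a=f(D,pd,100,60,4);b=f(S,ps,100,60,4);o[355:595,:400]=a[:240];o[355:595,400:800]=b[:240]
cv2.imwrite("pics/c24.png",o)
```

```text
t 35.6 p [589.3 -32.9 251.6] rot [ 0.114  0.993 -0.001] F [-0.2  0.5  0.3] w 63.8
level rotvec units [0.0012 0.0042 0.    ] yangle 83.44
[339.  63.] 13394 [463.    6.8] [197.  128.4] 85.3 [41.9  2.1] [-22.2 -96.4] [106.2 100.7]
[259. 178.] 595 [ 587.8 -107.3] [27.6 49.3] 79.6 [ 175.7 -101.2] [ 150.8 -116.3] [200.2 -88.3]
[321. 170.] 206 [584.6 -26.2] [27.8 23.2] 41.8 [165.9 -20.7] [162.2 -37.5] [183.7  -2.7]
[188. 362.] 909 [ 879.2 -269. ] [76.1 52. ] 26.6 [ 479.6 -238.3] [ 439.5 -273. ] [ 524.9 -221.8]
[ 23. 370.] 1040 [ 852.4 -542.4] [ 53.4 109. ] 32.8 [ 475.5 -513. ] [ 458.3 -557.2] [ 528.8 -455.4]
weight expected px [[342.66281885 194.35317875]
 [340.65696449 187.88845145]]
```

View pics/c24.png

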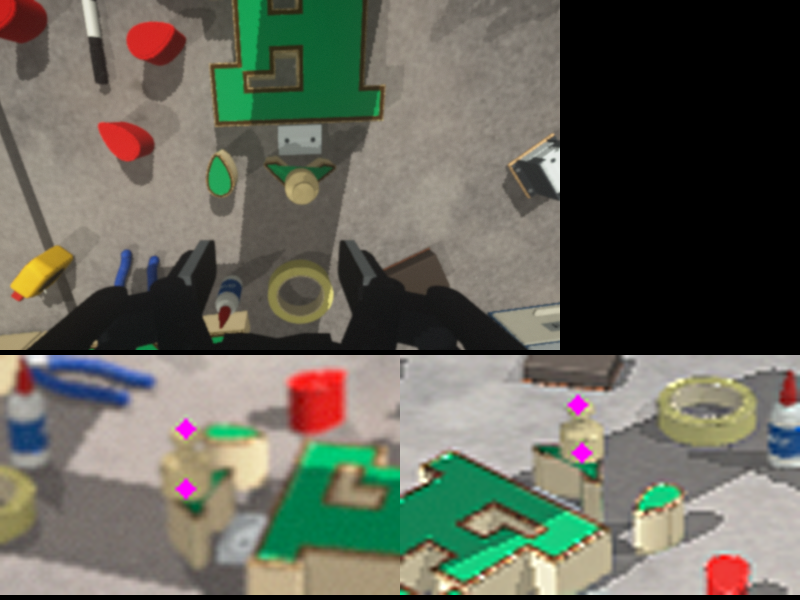

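The view shows the gauge flat between the E and the circumflex at crop (300,139). The weight stands upright on the circumflex at (302,186), the leaf is to the right at (220,175), and the plates are in the rack. One last number check on the gauge, then I hand in.

Run:
```python
from h import *
C=load("w24");g=toL(back(C,[(318,126),(361,124),(362,153),(319,155)],14));print("gauge L",g.mean(0).round(1),np.degrees(np.arctan2(*(g[1]-g[0])[::1])).round(1))
if 128<g.mean(0)[0]<146 and abs(g.mean(0)[1])<15: print(job.close_job())
```

```text
gauge L [135.7   6.7] -0.8
the job is handed in; nothing more can be done
None
```

The job is handed in at about 36 s of robot time, with every piece placed. The last camera checks put each measured position inside its limits.

| Piece | Last measured position | Limit |
|---|---|---|
| Gauge, along the letter | 135.7 mm from the letter's centre | 128–146 mm |
| Gauge, sideways and angle | 6.7 mm off centre, turned about 1° | 15 mm, 0.2 rad (11°) |
| Circumflex, along the letter | 183 mm, about 5 mm of play behind the gauge | 170–196 mm |
| Circumflex, sideways and angle | 2–3 mm off centre, turned about 4° | 15 mm, 0.2 rad (11°) |
| Leaf accent, to the right of the circumflex | 107 mm, level to about 1 mm, turned 2–4° | 92–120 mm, 15 mm, 0.2 rad (11°) |
| Brass weight | upright on the circumflex, about 5 mm from its middle | 13 mm |

The other two plates dropped and lay in the rack in the pictures; I did not measure their heights.

**Finger length:** The fingertips stand about 25 mm farther back than the stated TCP. The first two grips on the gauge closed over its top because of this. The second turned it slightly in the rack, and I corrected for the offset afterwards.

**High force:** Setting the gauge down the first time gave a brief 88 N on the wrist, under the 120 N limit. I took it to be the gauge or fingertips pressing on the table, but I could not confirm that the gripper's body touched nothing, where the limit is 40 N.

**Weight:** It was regripped once because the first hold sat too high, on the taper.

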